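Change the batch of drawer pulls on a bench hot plate with spring tongs

TASK

Change the batch on the bench hot plate: switch it off, turning its knob anticlockwise until it clicks home; then take the spring tongs from their wooden block and, with the tongs and never the bare fingers on a drawer pull, first set every baked pull from the hot plate on the wire cooling rack, then every raw pull from the plywood board on the hot plate, all standing on their feet and none touching another. Stand the tongs back in their block, tips down, and switch the hot plate on again, until the knob clicks home. Leave the other things on the bench alone.

Things in the scene. Friction and masses are not known exactly. Their poses are not given: they have to be found in the camera images.
- knob (a joint): angle of the hot plate's knob, rad: 0 = on (the start), grows as the knob turns anticlockwise seen from above, 1.2 = off; stops at both. A detent spring pushes it to the nearer stop: leaving either stop takes 0.15 N m, less towards the dead point at 0.6, past which the knob snaps on by itself to the other stop. Above 1.1 is off, below 0.1 is on.
- knob_grip (a point): grip point on the upright axis of the black knob on the control deck in front of the heated plate: a bar 46 long, 14 wide and 28 high across a disc of radius 25. The point is 10 below the bar's top, 27 above the deck. x lies along the bar and turns with it (a white line marks the -x end). The plate's rim stands 47 above the deck, 47 behind the axis.
- plate_top (a point): centre of the top face of the aluminium heated plate, 220 (x) by 316 (y), 75 above the bench, with a rim 5 thick and 20 high all round it; white housing. The control deck with the knob lies on its -x side, 48 above the bench; the hot plate is fixed to the bench.
- rack_top (a point): centre of the top of the steel wire cooling rack, 190 (x) by 270 (y), 30 above the bench, z up; the fine close wires act as one flat surface without rim; fixed to the bench.
- holder_floor (a point): centre of the floor of the slot in the wooden tongs block, 6 above the bench. The block is 56 (x) by 96 (y) and 62 high; the slot, open upward, is 36 (x) by 76 (y). Fixed to the bench.
- tongs: steel spring tongs, 146 long, 90 g, stand tips down in the slot, bow up. Origin midway between the jaws, level with the tips when shut on a pull (2 below them at rest). z up to the bow; y: the arms open and close along it; x: along the flat of the arms (a half turn about z changes nothing). Jaws 22 wide (x), 4 thick (y), 28 high; their inner faces are 50 apart at rest
- tongs_arm_l (a joint): closing angle of one arm of the tongs (the other follows as its mirror image), rad: 0 at rest (jaws 50 apart), 0.13 with the jaws 14 apart, 0.175 fully shut.
- tongs_grip (a point): where to hold the tongs, 102 above their origin: put the TCP here, tool down, fingers closing along y on the arms' outer faces (36 high, 50 apart at rest, bow 44 above). Each arm springs out with 8 N below 50, 10 N shut: at an opening of 47.5 they are carried, jaws 41 apart; at 40 the jaws hold a 14 thick bar; beyond 50 they fall. Jaws get 0.3 of the grip past the spring; grip with 60 N
- board_top (a point): centre of the top of the plywood board on which the raw pulls wait, 250 (x) by 150 (y), 9 above the bench; fixed
- baked1: baked, blackened steel drawer pull, at first on the hot plate; some may be absent. A bar 100 long (x), 14 wide (y), 12 high, top 26 above the feet, on two round feet of radius 14 at x = -36 and +36; 0.13 kg. Origin under its middle, level with the feet's undersides, z up. Take the bar across its middle with the jaws (44 free between the feet, 14 below the bar)
- baked2: baked, blackened steel drawer pull, at first on the hot plate; some may be absent. A bar 100 long (x), 14 wide (y), 12 high, top 26 above the feet, on two round feet of radius 14 at x = -36 and +36; 0.13 kg. Origin under its middle, level with the feet's undersides, z up. Take the bar across its middle with the jaws (44 free between the feet, 14 below the bar)
- baked3: baked, blackened steel drawer pull, at first on the hot plate; some may be absent. A bar 100 long (x), 14 wide (y), 12 high, top 26 above the feet, on two round feet of radius 14 at x = -36 and +36; 0.13 kg. Origin under its middle, level with the feet's undersides, z up. Take the bar across its middle with the jaws (44 free between the feet, 14 below the bar)
- baked4: baked, blackened steel drawer pull, at first on the hot plate; some may be absent. A bar 100 long (x), 14 wide (y), 12 high, top 26 above the feet, on two round feet of radius 14 at x = -36 and +36; 0.13 kg. Origin under its middle, level with the feet's undersides, z up. Take the bar across its middle with the jaws (44 free between the feet, 14 below the bar)
- baked5: baked, blackened steel drawer pull, at first on the hot plate; some may be absent. A bar 100 long (x), 14 wide (y), 12 high, top 26 above the feet, on two round feet of radius 14 at x = -36 and +36; 0.13 kg. Origin under its middle, level with the feet's undersides, z up. Take the bar across its middle with the jaws (44 free between the feet, 14 below the bar)
- raw1: raw, bright steel drawer pull, at first on the plywood board; some may be absent. A bar 100 long (x), 14 wide (y), 12 high, top 26 above the feet, on two round feet of radius 14 at x = -36 and +36; 0.13 kg. Origin under its middle, level with the feet's undersides, z up. Take the bar across its middle with the jaws (44 free between the feet, 14 below the bar)
- raw2: raw, bright steel drawer pull, at first on the plywood board; some may be absent. A bar 100 long (x), 14 wide (y), 12 high, top 26 above the feet, on two round feet of radius 14 at x = -36 and +36; 0.13 kg. Origin under its middle, level with the feet's undersides, z up. Take the bar across its middle with the jaws (44 free between the feet, 14 below the bar)
- raw3: raw, bright steel drawer pull, at first on the plywood board; some may be absent. A bar 100 long (x), 14 wide (y), 12 high, top 26 above the feet, on two round feet of radius 14 at x = -36 and +36; 0.13 kg. Origin under its middle, level with the feet's undersides, z up. Take the bar across its middle with the jaws (44 free between the feet, 14 below the bar)
- wax_tin: round wax tin, 72 across, 50 high, near the tongs block; leave alone
- screw_jar: glass jar with a steel cap, 56 across, 62 high, near the tongs block; leave alone
- brush: brush, 170 long, lying at the right side; leave alone
- hammer: hammer lying at the far edge; leave alone
- mug: white mug, 80 across, 92 high, at the left side; leave alone
- offcut: wooden offcut 160 by 68 by 38, at the far edge; leave alone
- tape: yellow tape measure, 70 by 34 by 66, at the right side; leave alone
Things that resemble listed ones, but are neither listed nor needed, are in the scene too. What is shaped like the tongs but turquoise is not meant. Leave any green look-alike of the raw2 alone.

How it is judged (in metres and radians):
On the way, in this order (a step that is already met when the one before it is completed fails the run):
1. the hot plate's knob has clicked home at off (value of joint knob above 1.1 rad), for 0.2 s.
2. every baked pull stands on the cooling rack (z of baked1 in the frame of rack_top between -0.006 and 0.008 m and x of baked1 in the frame of rack_top between -0.095 and 0.095 m and y of baked1 in the frame of rack_top between -0.135 and 0.135 m and angle between each of baked1, baked2, baked3, baked4, baked5's own z axis and vertical below 0.15 rad and z of baked2 in the frame of rack_top between -0.006 and 0.008 m and x of baked2 in the frame of rack_top between -0.095 and 0.095 m and y of baked2 in the frame of rack_top between -0.135 and 0.135 m and z of baked3 in the frame of rack_top between -0.006 and 0.008 m and x of baked3 in the frame of rack_top between -0.095 and 0.095 m and y of baked3 in the frame of rack_top between -0.135 and 0.135 m and z of baked4 in the frame of rack_top between -0.006 and 0.008 m and x of baked4 in the frame of rack_top between -0.095 and 0.095 m and y of baked4 in the frame of rack_top between -0.135 and 0.135 m and z of baked5 in the frame of rack_top between -0.006 and 0.008 m and x of baked5 in the frame of rack_top between -0.095 and 0.095 m and y of baked5 in the frame of rack_top between -0.135 and 0.135 m), for 0.2 s.
3. every raw pull stands on the hot plate (z of raw1 in the frame of plate_top between -0.006 and 0.008 m and x of raw1 in the frame of plate_top between -0.11 and 0.11 m and y of raw1 in the frame of plate_top between -0.158 and 0.158 m and angle between each of raw1, raw2, raw3's own z axis and vertical below 0.15 rad and z of raw2 in the frame of plate_top between -0.006 and 0.008 m and x of raw2 in the frame of plate_top between -0.11 and 0.11 m and y of raw2 in the frame of plate_top between -0.158 and 0.158 m and z of raw3 in the frame of plate_top between -0.006 and 0.008 m and x of raw3 in the frame of plate_top between -0.11 and 0.11 m and y of raw3 in the frame of plate_top between -0.158 and 0.158 m), for 0.2 s.
4. the knob has clicked home at on again (value of joint knob below 0.1 rad), for 0.2 s.
At the end, for the whole second after the job is handed in: knob below 0.1 rad; every baked pull present at rest on its feet on the rack, every raw one on the hot plate (middle over it, feet within 8 mm of its top, upright within 0.15 rad), none touching another; tongs tips down in their slot, within 15 mm of its floor and 0.35 rad of upright (all of step 2 and all of step 3 and value of joint knob below 0.1 rad and linear speed of each of baked1, baked2, baked3, baked4, baked5, raw1, raw2, raw3 below 0.02 m/s and z of tongs in the frame of holder_floor between -0.012 and 0.015 m and x of tongs in the frame of holder_floor between -0.018 and 0.018 m and y of tongs in the frame of holder_floor between -0.038 and 0.038 m and angle between tongs's own z axis and vertical below 0.35 rad and linear speed of tongs below 0.03 m/s and contact force between baked1 and baked2 below 0.05 N and contact force between each of baked1, baked2 and baked3 below 0.05 N and contact force between each of baked1, baked2, baked3 and baked4 below 0.05 N and contact force between each of baked1, baked2, baked3, baked4 and baked5 below 0.05 N and contact force between raw1 and raw2 below 0.05 N and contact force between each of raw1, raw2 and raw3 below 0.05 N).
It fails at once if a pull was touched with the bare fingers or hand (contact force between any of the fingers, the arm and baked1 above 1 N or contact force between any of the fingers, the arm and baked2 above 1 N or contact force between any of the fingers, the arm and baked3 above 1 N or contact force between any of the fingers, the arm and baked4 above 1 N or contact force between any of the fingers, the arm and baked5 above 1 N or contact force between any of the fingers, the arm and raw1 above 1 N or contact force between any of the fingers, the arm and raw2 above 1 N or contact force between any of the fingers, the arm and raw3 above 1 N).
It fails at once if another thing on the bench was moved more than 4 cm (distance of any of wax_tin, screw_jar, brush, hammer, mug, offcut, tape from where it was at the start of the episode above 0.04 m).
Of baked1, baked2, baked3, baked4, baked5 only 3 to 5 are there at a start; the rules pass over those that are not, and their reading is None.
Of raw1, raw2, raw3 only 2 to 3 are there at a start; the rules pass over those that are not, and their reading is None.
At some moment in a run one of raw1, raw2, raw3 may be knocked a few centimetres aside while the robot is not near it.
It also fails if it takes over 210 s, if anything falls off the work surface, if the arm or the gripper's body presses on something with over 40 N, if the wrist force passes 120 N, or if a joint passes its speed limit or range.

ROBOT

A 6-joint arm with a two-finger parallel gripper is mounted at the origin on the work surface. World frame = base frame: x ahead of the robot, y to its left, z up, the work surface at z = 0. Lengths are in mm, angles in rad, forces in N, time in s.
With the tool pointing down it reaches from about 400 to 825 mm from the base axis. Payload 7 kg.
Tool frame: the origin (TCP) lies between the finger pads, 19 mm behind the fingertips; this is the grasp point; z points along the fingers, x is the direction in which the jaws open and shut, and the axes are right-handed (so a half turn about z gives the same grasp; the last joint's range is limited). The gripper opens to 85 mm and grips with 20 to 120 N. Pads are 22 mm wide; open, the fingers measure 114 mm over their backs; the gripper's body (76 mm by 85 mm) begins 54 mm behind the grasp point. The pads swing forward as they close: fully open they stand 13 mm farther back than shut.
Start: joints at [-0.946, 0.359, 0.012, 0, -1.224, -0.288], TCP at [223.039, -637.063, 250.002] pointing down, gripper open.
Joint ranges: [-3.07, 3.07], [-1.43, 2.12], [-1.02, 1.25], [-3.03, 1.67], [-3.05, -0], [-3.03, 3.03]. Speed limits (rad/s): [2.39, 2.39, 3.01, 3.14, 3.14, 3.14].

INTERFACE

Orientations are given as a rotation vector (axis times angle).
In Python, from cell import bot gives the robot as it stands.
- The arm moves only by the tool arm_command, never from a script. Its argument "moves" is a list of rows, each a list of 2 entries, a list of its own where there are three numbers: the shift along the tool's x, y, z in cm, then the turn about the tool's z in degrees. A call has 1 to 8 rows; each row shifts and turns the commanded pose from where the row before left it, along the tool's axes as they then stand; what a row does not reach is not made up. A row lasts 1/10 s, in which the tool goes at most 50 mm and 8.59 degrees, less where a joint would pass 70% of its speed; a pose out of reach is approached as far as the arm can. A call with a gripper value outside its range is refused whole. "claw" is the opening, from 0 (shut) to 1 (fully open), set as the call begins (left out, the last holds). The fingers move at their own pace and stop on an object; "newtons" is the grip in N (left out, the last holds). Time passes only in rows, so rows that do not move let the fingers close. It gives the time, the measured TCP pose, the force and the opening at its end, in the units of the state.
- bot.read_state(): the state, without advancing time (a new reading comes with each control period).
- bot.grab_frame(name): name is "side" or "top" or "wrist"; returns the picture (480x640x3 uint8, red, green, blue); there is no depth.
- bot.camera_info(name): a dict with "K" (3x3 intrinsics, pixels), "extrinsics" (4x4, takes a point from world to camera coordinates); the wrist camera has in their place "mount" (4x4, takes a point from camera to tool coordinates, whose origin is the TCP and whose axes are the tool frame's). Camera axes: x right, y up, looking along -z (the intrinsics and any distortion apply to the point x, -y, -z); pixel columns grow to the right and rows downward; lengths in mm; the calibration is good to about 2 mm. A picture is of the moment at which its call begins: read the wrist's pose just before it. camera_info takes no time and is no camera call.
- bot.close_job(): hands the job in, once; it reports no verdict.
Trained networks look in the newest picture that a camera, given by its name, has taken for a name from the list of things; names that differ only in an ending like _2 or _b are one class to them, and where a whole thing is asked for, a point or a joint stands for the part that bears it (a point fixed in the world has none). Each returns a list of dicts, best first, with "conf" (0 to 1); they miss things now and then, are a little off and sometimes report something else, mostly with a low value. They report only what shows in the picture. A call takes as long as a camera call. They do not tell look-alikes from the thing itself.
- bot.cut_out(camera, label): "region" (480x640 bool, what is visible of it) and "rect" ([centre column, centre row, width, height] in pixels, round what is visible of it).
The state is a dict: "time_s": time; "q": joint angles; "joint_vel": joint speeds; "effort": joint torques, N m; "tool_pos": TCP position; "tcp_rot": TCP orientation; "contact_force": force on the tool from outside, world axes, zero at the start; "ft_torque": the same for the moment, N m; "width": opening from 0.0 (shut) to 1.0 (fully open).
Only numpy, scipy, OpenCV 4.12 (cv2) and the standard library are available. Lean on these libraries where they do the work, as an engineer would, in place of code of your own. Each camera call takes 0.05 s, during which the arm holds its last target. There are 200 camera calls.

## Working session

There is one attempt and no reset: what is moved stays moved. The work goes in short steps, Python scripts to look and compute and a tool call to move; the robot and the scene stay as the last step left them, time stands still between calls to the robot, and variables do not carry over. Pictures are saved under pics/ and viewed, on a budget of 14 in all, crops included, one or two more only if the job needs it, and the job is handed in when it is done.

Besides the shell and the picture viewer there is one more tool, called after "Call:" by a JSON object that holds its "op" and its "data". arm_command: Moves the arm, as the interface text tells. Its arguments: {"type":"object","properties":{"moves":{"type":"array"},"claw":{"type":"number"},"newtons":{"type":"number"}},"required":["moves"]}

```bash
mkdir -p pics; ls; python3 - <<'E'
from cell import bot
import cv2,numpy as np
s=bot.read_state();print({k:np.round(v,3) for k,v in s.items()})
for n in("top","side"):
    cv2.imwrite(f"pics/{n}0.png",bot.grab_frame(n)[:,:,::-1])
for n in("top","side","wrist"):
    c=bot.camera_info(n);print(n,{k:np.round(v,4).tolist() for k,v in c.items() if not isinstance(v,str)})
E
```

```text
pics
{'time_s': np.float64(0.0), 'q': array([-0.946,  0.359,  0.011, -0.   , -1.224, -0.288]), 'joint_vel': array([-0.   , -0.   , -0.   , -0.002, -0.001,  0.001]), 'effort': array([-2.0000e-03, -5.8333e+01,  2.9340e+01,  6.9360e+00, -6.0000e-03,
        0.0000e+00]), 'tool_pos': array([ 222.899, -636.667,  249.078]), 'tcp_rot': array([-1.817e+00, -2.561e+00, -1.000e-03]), 'contact_force': array([ 0.763,  0.344, -0.018]), 'ft_torque': array([ 0.007,  0.019, -0.016]), 'width': np.float64(0.998)}
top {'K': [[595.6893, 0.0, 316.8226], [0.0, 595.6893, 237.8792], [0.0, 0.0, 1.0]], 'extrinsics': [[0.0128, -0.9999, -0.0057, 27.2512], [0.9885, 0.0118, 0.1504, -526.2471], [-0.1504, -0.0076, 0.9886, -1779.057], [0.0, 0.0, 0.0, 1.0]]}
side {'K': [[500.121, 0.0, 325.2099], [0.0, 500.121, 238.3911], [0.0, 0.0, 1.0]], 'extrinsics': [[-0.9199, -0.3921, -0.0088, 500.0949], [0.2775, -0.6666, 0.6919, -196.4726], [-0.2772, 0.634, 0.722, -1323.0815], [0.0, 0.0, 0.0, 1.0]]}
wrist {'K': [[383.4036, 0.0, 323.6804], [0.0, 383.4036, 244.1087], [0.0, 0.0, 1.0]], 'mount': [[1.0, 0.0004, 0.0004, -0.6428], [0.0005, -0.9469, -0.3214, -82.5025], [0.0002, 0.3214, -0.9469, -124.049], [0.0, 0.0, 0.0, 1.0]]}
```

View pics/top0.png

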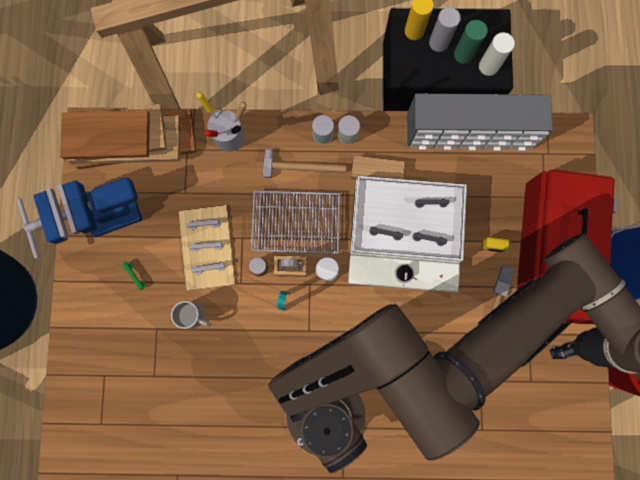

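View pics/side0.png

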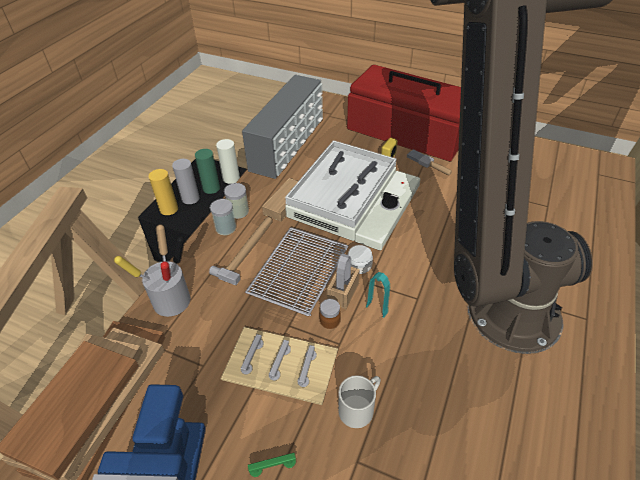

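The top view shows the hot plate at right (350–465, 178–290) with 3 baked pulls, the knob at (404,273), the rack at (296,221), the tongs in their block at (290,265) between the wax tin and the jar, and the board at (206,247) with 3 raw pulls. The turquoise tongs are at (282,299) and the green pull at (134,275).

```bash
cat > h.py <<'E'
from cell import bot
import cv2,numpy as np
from scipy.spatial.transform import Rotation as R
def T_wc(n,s=None):   # camera->world 4x4
    c=bot.camera_info(n)
    if n!="wrist": return np.linalg.inv(np.array(c["extrinsics"])),np.array(c["K"])
    T=np.eye(4);T[:3,:3]=R.from_rotvec(s["tcp_rot"]).as_matrix();T[:3,3]=s["tool_pos"]
    return T@np.array(c["mount"]),np.array(c["K"])
def unproj(uv,z,n,s=None):
    T,K=T_wc(n,s);uv=np.atleast_2d(np.asarray(uv,float))
    d=np.c_[(uv[:,0]-K[0,2])/K[0,0],-(uv[:,1]-K[1,2])/K[1,1],-np.ones(len(uv))]@T[:3,:3].T
    o=T[:3,3];return o+d*((z-o[2])/d[:,2])[:,None]
def proj(p,n,s=None):
    T,K=T_wc(n,s);q=(np.atleast_2d(p)-T[:3,3])@T[:3,:3]
    return np.c_[K[0,2]+K[0,0]*q[:,0]/-q[:,2],K[1,2]-K[1,1]*q[:,1]/-q[:,2]]
def pose(region,z,n,s=None):
    r,c=np.nonzero(region);p=unproj(np.c_[c,r],z,n,s)[:,:2].astype(np.float32)
    (cx,cy),(w,h),_=b=cv2.minAreaRect(p)
    e=cv2.boxPoints(b);a=e[1]-e[0];b2=e[2]-e[1];l=a if a@a>b2@b2 else b2
    return np.round([cx,cy,np.degrees(np.arctan2(l[1],l[0]))%180,max(w,h),min(w,h),len(r)],1)
def find(n,label,z,s=None,conf=.3):
    for d in bot.cut_out(n,label):
        if d["conf"]>conf: print(label,round(d["conf"],2),np.round(d["rect"]),pose(d["region"],z,n,s))
def tool():
    s=bot.read_state();m=R.from_rotvec(s["tcp_rot"]).as_matrix()
    print("t",round(s["time_s"],2),"tcp",np.round(s["tool_pos"],1),"xang",round(np.degrees(np.arctan2(m[1,0],m[0,0])),2),"tilt",np.round(m[:2,2],3),"F",np.round(s["contact_force"],1),"w",round(s["width"],3),"q",np.round(s["q"],2))
    return s
def go(x,y,ang,s=None):   # shift in cm in tool axes, turn in deg, to world x,y and tool-x angle
    s=s or bot.read_state();m=R.from_rotvec(s["tcp_rot"]).as_matrix()
    d=m.T@np.array([x-s["tool_pos"][0],y-s["tool_pos"][1],0]);a=np.degrees(np.arctan2(m[1,0],m[0,0]))
    t=-(ang-a); t=(t+90)%180-90   # tool z is down
    print("shift cm",np.round(d/10,2),"turn",round(t,2))
E
python3 - <<'E'
from h import *
bot.grab_frame("top")
for l,z in(("baked1",95),("raw1",30),("tongs",140),("knob",72),("knob_grip",72),("wax_tin",50),("screw_jar",62)): 
    try: find("top",l,z)
    except Exception as e: print(l,e)
for nm,uv,z in(("plate",[(356,178),(466,186),(461,258),(350,252)],95),("rack",[(253,191),(340,193),(340,252),(251,251)],30),("board",[(179,210),(228,206),(235,285),(187,290)],9),("block",[(275,257),(306,257),(306,276),(275,276)],62),("deck",[(350,255),(460,262),(459,291),(348,285)],48)):
    p=unproj(uv,z,"top");print(nm,np.round(p[:,:2]).tolist(),np.round(p.mean(0)))
E
```

```text
baked1 0.77 [432. 201.  31.   9.] [ 628.3 -306.1   90.7   95.6   21.3  201. ]
baked1 0.67 [428. 238.  30.  15.] [ 519.6 -298.    81.1  102.4   28.6  240. ]
baked1 0.57 [386. 233.  34.  13.] [ 535.3 -170.9   79.6  101.9   25.3  220. ]
baked1 0.42 [287. 266.  33.  24.] [433.6 112.7  88.   93.8  56.3 396. ]
raw1 0.77 [208. 268.  37.  12.] [430.5 365.9  98.2 102.1  28.2 219. ]
raw1 0.6 [205. 248.  28.   9.] [498.4 376.3  95.3  92.5  19.8 151. ]
raw1 0.59 [203. 224.  31.   8.] [569.8 385.6  93.3  92.7  22.5 143. ]
raw1 0.46 [135. 276.  19.  25.] [408.2 592.3  38.7 100.   22.1 171. ]
tongs 0.67 [290. 265.  20.  11.] [435.5 108.4  84.   54.1  26.2 132. ]
tongs 0.54 [284. 263.   6.  12.] [436.8 126.1   1.2  23.   17.2  49. ]
tongs 0.53 [284. 300.  11.  20.] [332.3 131.3 166.1  53.4  26.6 145. ]
knob 0.68 [402. 273.  12.  16.] [ 423.1 -225.3   90.7   44.8   44.7  209. ]
knob 0.5 [494. 243.  25.  11.] [ 510.5 -498.5   82.4   80.    39.1  317. ]
knob_grip 0.46 [405. 272.  11.  18.] [ 420.4 -225.9  116.3   48.2   46.3  221. ]
knob_grip 0.4 [294. 221.  87.  65.] [ 571.8   98.9   89.6  264.8  186.9 1849. ]
screw_jar 0.78 [259. 267.  20.  16.] [435.3 208.8  90.7  54.2  54.2 286. ]
screw_jar 0.36 [206. 250.  55.  84.] [ 492.1  367.2    8.2  242.4  148.  3240. ]
plate [[701.0, -82.0], [680.0, -411.0], [463.0, -391.0], [477.0, -65.0]] [ 580. -237.   95.]
rack [[672.0, 234.0], [669.0, -36.0], [485.0, -38.0], [484.0, 235.0]] [578.  99.  30.]
board [[614.0, 467.0], [628.0, 314.0], [381.0, 283.0], [364.0, 430.0]] [497. 374.   9.]
block [[463.0, 158.0], [464.0, 65.0], [407.0, 64.0], [406.0, 157.0]] [435. 111.  62.]
deck [[473.0, -67.0], [456.0, -399.0], [369.0, -394.0], [383.0, -62.0]] [ 420. -231.   48.]
```

```bash
python3 - <<'E'
from h import *
s=tool();go(520,-240,180,s)
E
```

```text
t 0.5 tcp [ 223. -637.  250.] xang 109.3 tilt [-0.  0.] F [-0.  -0.4 -0.2] w 0.999 q [-0.95  0.36  0.01 -0.   -1.22 -0.29]
shift cm [27.66 41.15  0.  ] turn -70.7
```

Call:
{"op": "arm_command", "data": {"moves": [[[2.76,4.12,-0.4],0],[[2.76,4.12,-0.4],0],[[2.76,4.12,-0.4],0],[[2.76,4.12,-0.4],0],[[2.76,4.12,-0.4],0],[[2.76,4.12,-0.4],0],[[2.76,4.12,-0.4],0],[[2.76,4.12,-0.4],0]], "claw": 0.55, "newtons": 60}}

```text
time_s: 1.3
tool_pos: [462.0, -317.9, 282.6]
tcp_rot: [1.817, 2.562, 0.0]
contact_force: [0.9, -1.2, -0.3]
width: 0.55
```

Call:
{"op": "arm_command", "data": {"moves": [[[2.76,4.12,-0.4],0],[[2.76,4.12,-0.4],0],[[0,0,0],-8],[[0,0,0],-8],[[0,0,0],-8],[[0,0,0],-8],[[0,0,0],-8],[[0,0,0],-8]]}}

```text
time_s: 2.1
tool_pos: [520.7, -240.4, 290.1]
tcp_rot: [0.609, 3.082, 0.0]
contact_force: [-0.0, 0.0, -0.6]
width: 0.549
```

Call:
{"op": "arm_command", "data": {"moves": [[[0,0,0],-8],[[0,0,0],-8],[[0,0,0],-6.7],[[0,0,0],0],[[0,0,0],0]]}}

```text
time_s: 2.6
tool_pos: [520.7, -240.4, 290.1]
tcp_rot: [0.006, 3.141, -0.0]
contact_force: [0.1, 0.9, 0.0]
width: 0.552
```

```bash
python3 - <<'E'
from h import *
s=tool();f=bot.grab_frame("wrist");cv2.imwrite("pics/w1.png",f[:,:,::-1])
find("wrist","baked1",95,s);find("wrist","knob_grip",80,s)
E
```

```text
t 2.6 tcp [ 520.7 -240.4  290.1] xang 179.8 tilt [ 0. -0.] F [0.1 0.9 0. ] w 0.552 q [-0.09  0.17 -0.15  0.   -1.25  0.09]
baked1 0.83 [303. 282.  47. 105.] [ 541.  -173.4   79.7  107.4   26.2 2052. ]
baked1 0.72 [320. 142.  47. 130.] [ 525.3 -301.7   79.2  101.3   26.6 2927. ]
baked1 0.56 [186. 130.  50. 130.] [ 629.8 -310.8   91.4  100.6   27.6 3412. ]
knob_grip 0.93 [425. 216.  60.  56.] [ 429.7 -238.3   20.6   50.2   47.9 2286. ]
```

View pics/w1.png

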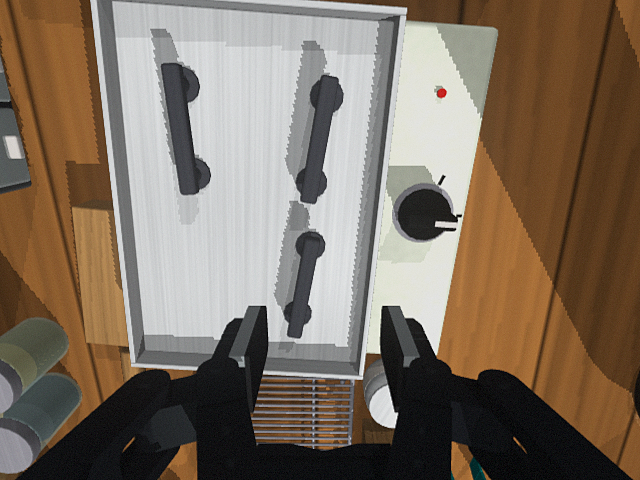

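Three baked pulls on the plate at (186,130), (320,142) and (303,282). The knob's disc is centred near (424,213), and its white line runs (435–456,225), pointing to robot −x. Next I'll crop in on the knob.

```bash
python3 - <<'E'
from h import *
s=tool();f=bot.grab_frame("wrist")
g=f[165:265,375:475]
# stretch dark
v=np.clip(g.astype(float)*1.0,0,255)/255; v=(v**0.45*255).astype(np.uint8)
cv2.imwrite("pics/k1.png",cv2.resize(v[:,:,::-1],(600,600),interpolation=cv2.INTER_CUBIC))
for c in((425,-236,57),(425,-236,85)): print(proj(c,"wrist",s))
print(unproj([(435,225),(456,225)],85,"wrist",s)[:,:2])
for z,pts in((95,[(94,0),(406,10),(363,378),(134,366)]),): print(unproj(pts,z,"wrist",s)[:,:2])
print(unproj([(250,378),(352,378)],30,"wrist",s)[:,:2])
E
```

```text
t 2.75 tcp [ 520.7 -240.4  290. ] xang 179.88 tilt [ 0. -0.] F [0.  0.6 0.1] w 0.551 q [-0.09  0.17 -0.15  0.   -1.25  0.09]
[[424.35006099 210.70129433]]
[[432.22009098 218.2544572 ]]
[[ 421.97272848 -229.78235947]
 [ 403.24738631 -229.729022  ]]
[[ 686.69559727 -402.20663184]
 [ 460.84272675 -395.30112785]
 [ 482.43064237  -74.34280877]
 [ 708.44669699  -89.20618551]]
[[610.17977979 -23.93729394]
 [487.75311376 -23.5582521 ]]
```

View pics/k1.png

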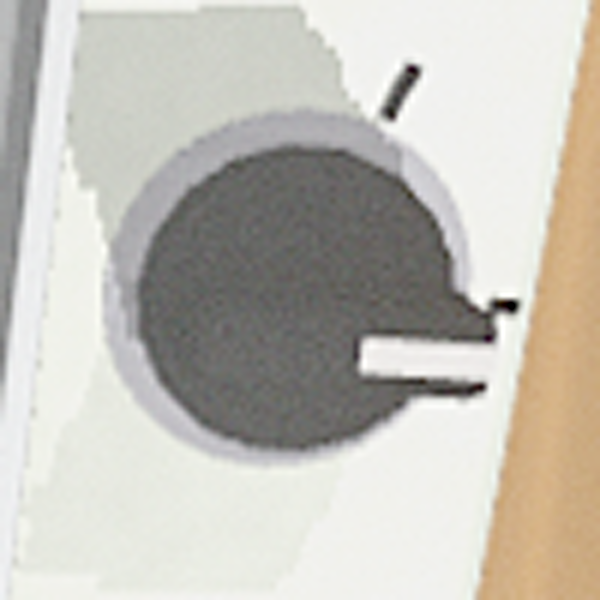

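Call:
{"op": "arm_command", "data": {"moves": [[[3.2,0.3,3],0],[[3.2,0.3,4],0],[[3.17,0.34,4],8.5],[[0,0,0],8.5],[[0,0,0],8.5],[[0,0,0],8.5],[[0,0,0],8.5],[[0,0,0],8.5]]}}

```text
time_s: 3.6
tool_pos: [426.6, -231.2, 182.0]
tcp_rot: [1.363, 2.83, 0.0]
contact_force: [0.1, 0.1, 0.2]
width: 0.551
```

Call:
{"op": "arm_command", "data": {"moves": [[[0,0,0],8.5],[[0,0,0],8.5],[[0,0,0],8.5],[[0,0,0],8.5],[[0,0,0],8],[[0,0,0],0],[[0,0,0],0]]}}

```text
time_s: 4.3
tool_pos: [426.6, -231.2, 182.0]
tcp_rot: [2.275, 2.167, 0.0]
contact_force: [-0.2, 0.3, 0.8]
width: 0.549
```

```bash
python3 - <<'E'
from h import *
s=tool();f=bot.grab_frame("wrist");cv2.imwrite("pics/w2.png",f[:,:,::-1])
find("wrist","knob_grip",85,s)
print(proj([(425,-231,85),(402,-230,85)],"wrist",s))
E
```

```text
t 4.3 tcp [ 426.6 -231.2  182. ] xang 87.2 tilt [ 0. -0.] F [-0.2  0.3  0.8] w 0.549 q [-0.09  0.1  -0.49  0.   -0.97 -1.53]
knob_grip 0.84 [323. 243.  77.  84.] [ 417.4 -229.6   31.    49.7   44.2 4277. ]
[[324.73529222 252.82172813]
 [324.54245461 216.42330807]]
```

View pics/w2.png

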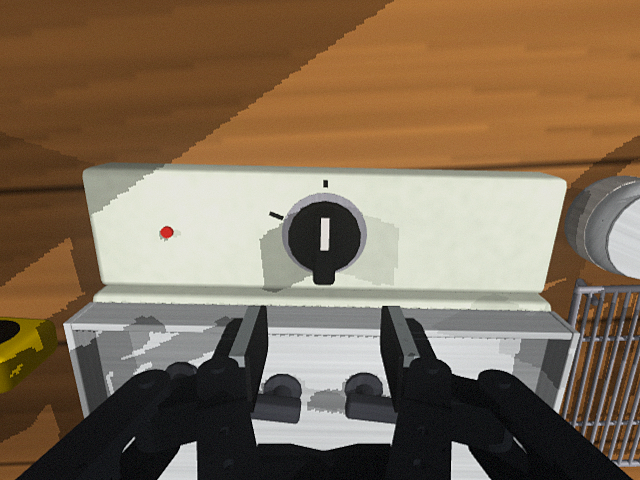

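The bar lies vertically at column 324, rows 217–285, which matches the projection, so I'll descend, grip and turn the knob.

Call:
{"op": "arm_command", "data": {"moves": [[[0,0.1,4],0],[[0,0,4],0],[[0,0,2.2],0],[[0,0,0],0]]}}

```text
time_s: 4.8
tool_pos: [426.4, -231.1, 77.7]
tcp_rot: [-2.275, -2.162, 0.004]
contact_force: [0.1, -0.3, 0.7]
width: 0.546
```

Call:
{"op": "arm_command", "data": {"moves": [[[0,0,0],0],[[0,0,0],0],[[0,0,0],0],[[0,0,0],0],[[0,0,0],0]], "claw": 0.1}}

```text
time_s: 5.3
tool_pos: [428.6, -230.8, 81.2]
tcp_rot: [2.277, 2.161, 0.004]
contact_force: [2.6, 5.1, 0.5]
width: 0.15
```

Call:
{"op": "arm_command", "data": {"moves": [[[0,0,0],-8.5],[[0,0,0],-8.5],[[0,0,0],-8.5],[[0,0,0],-8.5],[[0,0,0],-8.5],[[0,0,0],-8.5],[[0,0,0],-8.5],[[0,0,0],-8.5]]}}

```text
time_s: 6.1
tool_pos: [425.4, -228.5, 80.4]
tcp_rot: [-0.671, -3.066, -0.005]
contact_force: [-5.3, 24.7, 12.0]
width: 0.152
```

Call:
{"op": "arm_command", "data": {"moves": [[[0,0,0],0],[[0,0,0],0],[[0,0,0],0]]}}

```text
time_s: 6.4
tool_pos: [425.4, -228.5, 80.4]
tcp_rot: [-0.681, -3.064, -0.005]
contact_force: [-5.7, 24.1, 10.7]
width: 0.147
```

```bash
python3 - <<'E'
from h import *
s=tool();print(s["ft_torque"])
E
```

```text
t 6.4 tcp [ 425.4 -228.5   80.4] xang 154.93 tilt [-0.002  0.004] F [-5.7 24.1 10.7] w 0.147 q [-0.09  0.23 -0.62 -0.01 -0.72 -0.35]
[ 8.49060362  2.24807503 -0.09516551]
```

Call:
{"op": "arm_command", "data": {"moves": [[[0,0,0],0],[[0,0,0],0],[[0,0,-3],0],[[0,0,-4],0]], "claw": 0.5}}

```text
time_s: 6.8
tool_pos: [426.4, -231.3, 149.9]
tcp_rot: [-0.68, -3.064, 0.001]
contact_force: [1.2, 1.0, -0.1]
width: 0.498
```

Call:
{"op": "arm_command", "data": {"moves": [[[0,0,-2],8.1],[[0,0,-2],8.1],[[0,0,-2],8.1],[[0,0,-2],8.1],[[0,0,-2],8.1],[[0,0,-2],8.1],[[0,0,-1],8.1],[[0,0,0],8.2]], "claw": 1}}

```text
time_s: 7.6
tool_pos: [428.3, -231.8, 282.6]
tcp_rot: [2.223, 2.214, 0.003]
contact_force: [-0.3, -0.5, -0.3]
width: 0.999
```

Call:
{"op": "arm_command", "data": {"moves": [[[4.2,0.1,0],0],[[4.2,0.1,0],0],[[4.2,0.1,0],0],[[4.2,0.1,0],0],[[4.2,0.1,0],0],[[4.2,0.1,0],0],[[4.2,0.1,0],0],[[4.2,0.1,0],0]]}}

```text
time_s: 8.4
tool_pos: [434.9, 106.3, 281.0]
tcp_rot: [2.219, 2.223, 0.003]
contact_force: [0.9, -0.4, 0.5]
width: 1.0
```

Call:
{"op": "arm_command", "data": {"moves": [[[0,0,0],0],[[0,0,0],0],[[0,0,0],0]]}}

```text
time_s: 8.7
tool_pos: [434.9, 104.2, 280.2]
tcp_rot: [2.22, 2.223, 0.001]
contact_force: [0.1, -0.3, 0.1]
width: 0.996
```

```bash
python3 - <<'E'
from h import *
s=tool();f=bot.grab_frame("wrist");cv2.imwrite("pics/w3.png",f[:,:,::-1])
find("wrist","tongs",150,s)
print(proj([(435,111,152),(435,111,62),(435,86,110),(435,136,110)],"wrist",s))
E
```

```text
t 8.7 tcp [434.9 104.2 280.2] xang 90.08 tilt [0. 0.] F [ 0.1 -0.3  0.1] w 0.996 q [ 0.68 -0.05 -0.41  0.   -1.21 -2.25]
tongs 0.93 [360.  97.  52.  78.] [ 342.   127.   165.1   43.8   25.3 2493. ]
tongs 0.92 [333. 231.  64.  70.] [ 429.4  111.1  177.8   47.6   43.4 2264. ]
[[334.33002627 239.60652133]
 [331.76985195 209.01792632]
 [301.54238118 223.17498332]
 [364.37213049 223.23637097]]
```

View pics/w3.png

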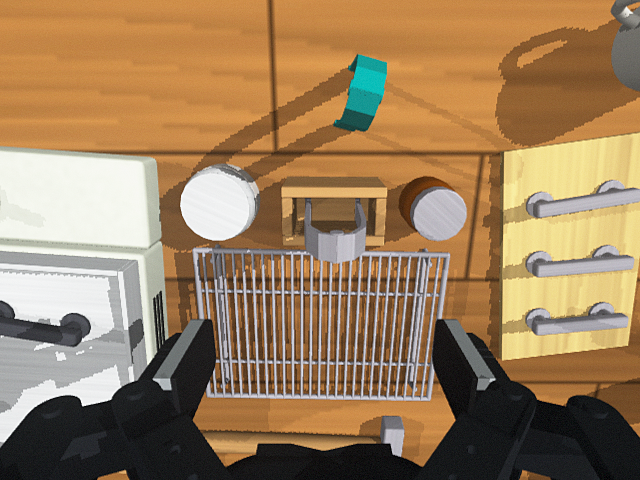

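Tongs bow at (335,240) in the block (282–387, 180–246), which agrees with the top-camera position; the rack corners are (194,250), (449,250), (434,400) and (208,400). I'll descend on the tongs and close to 0.555.

Call:
{"op": "arm_command", "data": {"moves": [[[0.73,0.05,3.3],0],[[0,0,4],0],[[0,0,4],0],[[0,0,3],0],[[0,0,3],0],[[0,0,0],0],[[0,0,0],0]]}}

```text
time_s: 9.5
tool_pos: [435.8, 111.4, 107.5]
tcp_rot: [2.22, 2.222, -0.001]
contact_force: [-0.2, -0.7, 0.7]
width: 0.997
```

Call:
{"op": "arm_command", "data": {"moves": [[[0,0,0],0],[[0,0,0],0],[[0,0,0],0],[[0,0,0],0],[[0,0,0],0]], "claw": 0.555, "newtons": 60}}

```text
time_s: 10.0
tool_pos: [436.5, 112.8, 108.4]
tcp_rot: [2.218, 2.224, 0.005]
contact_force: [-0.4, 0.4, 6.5]
width: 0.556
```

```bash
python3 - <<'E'
from h import *
s=tool()
bot.grab_frame("side")
print(unproj([(194,250),(449,250),(434,400),(208,400)],30,"wrist",dict(s,tool_pos=[434.9,104.2,280.2]))[:,:2])
E
```

```text
t 10.0 tcp [436.5 112.8 108.4] xang 90.14 tilt [0.003 0.002] F [-0.4  0.4  6.5] w 0.556 q [ 0.69  0.14 -0.66  0.   -0.77 -2.26]
[[487.0261346  -30.35358883]
 [486.62882194 233.98496235]
 [677.66211727 236.60689803]
 [677.91518559 -34.14527846]]
```

Call:
{"op": "arm_command", "data": {"moves": [[[0,0,-2],0],[[0,0,-3],0],[[0,0,-4],0],[[0,0,-4],0],[[0,0,-2],0]]}}

```text
time_s: 10.55
tool_pos: [436.3, 112.6, 261.0]
tcp_rot: [2.218, 2.223, 0.008]
contact_force: [0.4, -0.4, -1.5]
width: 0.554
```

Call:
{"op": "arm_command", "data": {"moves": [[[-2.5,0.9,0],0],[[-3.7,1.3,0],0],[[-3.7,1.3,0],0],[[-3.7,1.3,0],0],[[-3.7,1.3,0],0],[[-3.7,1.3,0],0],[[-3.7,1.3,0],0],[[-3.7,1.3,0],0]]}}

```text
time_s: 11.35
tool_pos: [536.1, -173.3, 257.4]
tcp_rot: [2.219, 2.223, 0.001]
contact_force: [1.0, 0.4, -0.8]
width: 0.558
```

Call:
{"op": "arm_command", "data": {"moves": [[[0,0,0],-8],[[0,0,0],-8],[[0,0,0],-8],[[0,0,0],-8],[[0,0,0],-8],[[0,0,0],-8],[[0,0,0],-8],[[0,0,0],-8]]}}

```text
time_s: 12.15
tool_pos: [535.7, -171.6, 257.3]
tcp_rot: [0.695, 3.063, 0.0]
contact_force: [0.1, 0.2, -0.2]
width: 0.557
```

Call:
{"op": "arm_command", "data": {"moves": [[[0,0,0],-8],[[0,0,0],-8],[[0,0,0],0],[[0,0,0],0]]}}

```text
time_s: 12.55
tool_pos: [535.8, -171.6, 257.1]
tcp_rot: [0.277, 3.129, 0.0]
contact_force: [-0.1, -1.0, -1.3]
width: 0.557
```

```bash
python3 - <<'E'
from h import *
w=dict(tcp_rot=[.006,3.141,0],tool_pos=[520.7,-240.4,290.1])
for n,p in dict(A=[(313,238),(295,335)],B=[(330,78),(309,200)],C=[(173,65),(189,193)]).items():
    e=unproj(p,101,"wrist",w);d=e[0]-e[1];print(n,np.round(e.mean(0)),np.hypot(*d[:2]),np.degrees(np.arctan2(d[1],d[0]))%180)
s=tool();f=bot.grab_frame("wrist");cv2.imwrite("pics/w4.png",f[:,:,::-1])
find("wrist","baked1",95,s)
E
```

```text
A [ 540. -175.  101.] 97.21371818389595 79.23510862528671
B [ 525. -303.  101.] 94.76527831416783 79.45407107513931
C [ 633. -311.  101.] 96.2875168616855 90.36786271123074
t 12.55 tcp [ 535.8 -171.6  257.1] xang 169.87 tilt [0. 0.] F [-0.1 -1.  -1.3] w 0.557 q [ 0.04  0.17 -0.23 -0.   -1.17 -0.21]
baked1 0.97 [151.  68.  83. 132.] [ 629.3 -303.6   91.5   86.9   28.5 4219. ]
baked1 0.78 [308.  60.  36. 118.] [ 527.3 -288.8   79.8   72.7   26.5 2962. ]
baked1 0.55 [318. 222.  39. 130.] [ 540.9 -172.2   79.4  103.2   25.4 2906. ]
```

View pics/w4.png

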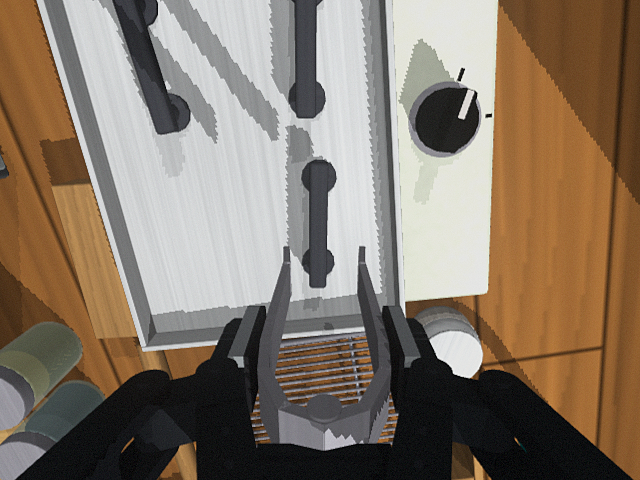

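The tongs are held between the pads (270–390, 250–440). Pull A is at (319,224) and the knob line is now at the off mark. Going down on A.

Call:
{"op": "arm_command", "data": {"moves": [[[-0.45,-0.05,2.5],0],[[0,0,2.5],0],[[0,0,2.4],0],[[0,0,0],0],[[0,0,0],0]]}}

```text
time_s: 13.15
tool_pos: [540.4, -173.2, 183.4]
tcp_rot: [-0.273, -3.129, 0.001]
contact_force: [0.3, 0.5, -0.0]
width: 0.557
```

Call:
{"op": "arm_command", "data": {"moves": [[[0,0,0],0],[[0,0,0],0],[[0,0,0],0],[[0,0,0],0],[[0,0,0],0]], "claw": 0.35}}

```text
time_s: 13.65
tool_pos: [541.0, -173.1, 184.3]
tcp_rot: [0.27, 3.128, -0.0]
contact_force: [-0.8, 1.8, 6.6]
width: 0.458
```

Call:
{"op": "arm_command", "data": {"moves": [[[0,0,-1],0],[[0,0,-2],0],[[0,0,-3],0],[[0,0,-2],0],[[0,0,0],0]]}}

```text
time_s: 14.15
tool_pos: [541.6, -173.2, 266.5]
tcp_rot: [0.27, 3.125, -0.0]
contact_force: [0.4, 0.1, -2.1]
width: 0.451
```

```bash
python3 - <<'E'
from h import *
s=tool();f=bot.grab_frame("wrist");cv2.imwrite("pics/w5.png",f[:,:,::-1])
find("wrist","baked1",160,s)
go(520,101,180,s)
E
```

```text
t 14.15 tcp [ 541.6 -173.2  266.5] xang 170.11 tilt [ 0.005 -0.001] F [ 0.4  0.1 -2.1] w 0.451 q [ 0.03  0.17 -0.21  0.   -1.19 -0.21]
baked1 0.86 [316.  60.  36. 118.] [ 527.8 -282.5   80.    59.1   19.8 2892. ]
baked1 0.74 [166.  72.  74. 135.] [ 607.2 -294.    91.8   69.8   22.3 4053. ]
baked1 0.69 [324. 254.  50. 165.] [ 543.7 -166.3   80.3  113.    26.9 4670. ]
shift cm [ 6.84 26.65 -0.03] turn -9.89
```

View pics/w5.png

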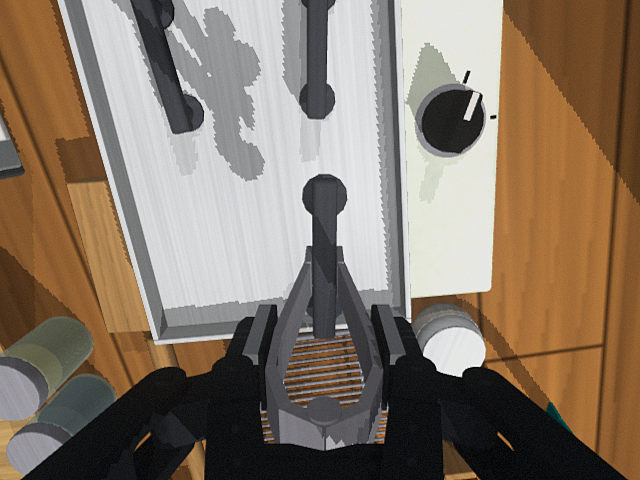

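Pull A is held level in the jaws (324,255). Carrying it to rack slot x=520.

Call:
{"op": "arm_command", "data": {"moves": [[[0.5,2.0,0],0],[[1.0,3.9,0],0],[[1.0,3.9,0],0],[[1.1,4.3,0],0],[[1.1,4.3,0],0],[[1.0,3.9,0],0],[[0.9,3.35,0],0],[[0.24,1.0,0],0]]}}

```text
time_s: 15.05
tool_pos: [517.7, 103.9, 261.5]
tcp_rot: [-0.267, -3.128, 0.001]
contact_force: [-1.0, 0.2, -1.9]
width: 0.454
```

Call:
{"op": "arm_command", "data": {"moves": [[[0,0,0],-5],[[0,0,0],-4.9],[[0,0,3],0],[[0,0,3],0],[[0,0,3],0],[[0,0,0],0],[[0,0,0],0]]}}

```text
time_s: 15.75
tool_pos: [518.5, 100.7, 172.7]
tcp_rot: [-0.0, -3.14, 0.002]
contact_force: [0.6, 0.3, -0.5]
width: 0.451
```

```bash
python3 - <<'E'
from h import *
s=tool()
go(520,101,180,s)
E
```

```text
t 15.75 tcp [518.5 100.7 172.7] xang 179.99 tilt [-0.002 -0.002] F [ 0.6  0.3 -0.5] w 0.451 q [ 0.56  0.19 -0.42  0.   -0.97 -0.56]
shift cm [-0.15  0.03 -0.  ] turn -0.01
```

Call:
{"op": "arm_command", "data": {"moves": [[[0,0,2],0],[[0,0,1],0],[[0,0,0.2],0],[[0,0,0.1],0],[[0,0,0],0]]}}

```text
time_s: 16.25
tool_pos: [519.2, 101.5, 140.8]
tcp_rot: [-0.0, 3.141, 0.001]
contact_force: [0.5, -0.1, -1.0]
width: 0.451
```

Call:
{"op": "arm_command", "data": {"moves": [[[0,0,0],0],[[0,0,0],0],[[0,0,0],0],[[0,0,0],0]], "claw": 0.555}}

```text
time_s: 16.65
tool_pos: [518.8, 101.4, 140.2]
tcp_rot: [-0.0, 3.141, 0.0]
contact_force: [0.5, 0.3, -1.0]
width: 0.558
```

Call:
{"op": "arm_command", "data": {"moves": [[[0,0,-2],0],[[0,0,-4],0],[[0,0,-4],0],[[0,0,-2],0],[[0,0,0],0],[[0,0,0],0]]}}

```text
time_s: 17.25
tool_pos: [518.5, 101.3, 259.9]
tcp_rot: [0.0, 3.141, 0.001]
contact_force: [0.5, -0.2, -1.3]
width: 0.553
```

```bash
python3 - <<'E'
from h import *
s=tool();f=bot.grab_frame("wrist");cv2.imwrite("pics/w6.png",f[:,:,::-1])
find("wrist","baked1",50,s)
go(525,-301.5,169.5,s)
E
```

```text
t 17.25 tcp [518.5 101.3 259.9] xang 179.99 tilt [0.    0.001] F [ 0.5 -0.2 -1.3] w 0.553 q [ 0.56  0.11 -0.29 -0.   -1.17 -0.56]
baked1 0.81 [322. 208.  33. 113.] [ 520.1  102.7   89.9  103.    26.8 2318. ]
shift cm [-6.600e-01 -4.028e+01 -3.000e-02] turn 10.49
```

View pics/w6.png

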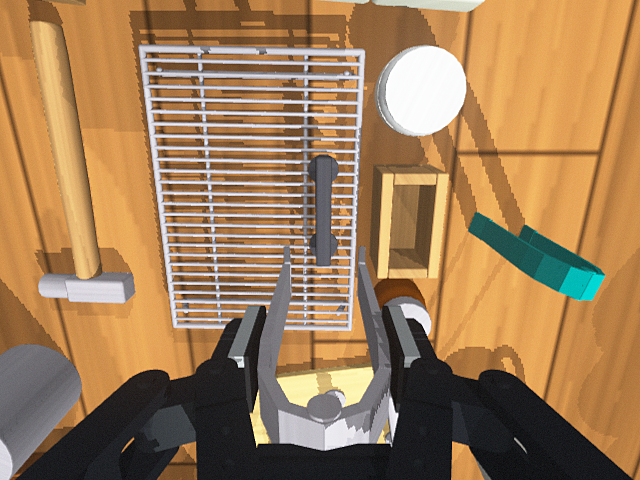

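A stands on the rack at (322,208), estimated (520,103). Now pull B.

Call:
{"op": "arm_command", "data": {"moves": [[[0,-2.3,0],0],[[-0.1,-4.2,0],0],[[-0.1,-4.7,0],0],[[-0.1,-4.7,0],0],[[-0.1,-4.7,0],0],[[-0.1,-4.7,0],0],[[-0.1,-4.7,0],0],[[-0.06,-4.7,0],0]]}}

```text
time_s: 18.15
tool_pos: [524.6, -247.5, 258.5]
tcp_rot: [0.0, -3.139, -0.001]
contact_force: [1.4, 1.0, -0.4]
width: 0.556
```

Call:
{"op": "arm_command", "data": {"moves": [[[0,-3.8,0],0],[[0,-1.78,0],0],[[0,0,0],5.5],[[0,0,0],5],[[0,0,0],0],[[0,0,0],0]]}}

```text
time_s: 18.75
tool_pos: [525.0, -301.4, 258.8]
tcp_rot: [-0.283, -3.127, -0.001]
contact_force: [-0.4, -0.2, -0.7]
width: 0.556
```

```bash
python3 - <<'E'
from h import *
print(unproj([(374,168),(449,172),(437,280),(379,277)],62,"wrist",bot.read_state()|dict(tcp_rot=[0,3.141,0],tool_pos=[518.5,101.3,259.9]))[:,:2])
s=tool();f=bot.grab_frame("wrist")
find("wrist","baked1",98,s)
go(525,-301.5,169.5,s)
E
```

```text
[[477.40061213  60.57461291]
 [414.74895027  63.90567974]
 [415.47215785 162.09701329]
 [468.72940136 159.08282353]]
t 18.75 tcp [ 525.  -301.4  258.8] xang 169.64 tilt [-0.002  0.   ] F [-0.4 -0.2 -0.7] w 0.556 q [-0.2   0.24 -0.13 -0.   -1.2   0.02]
baked1 0.59 [324. 224.  33. 126.] [ 525.7 -302.8   79.4  101.7   25.2 2957. ]
baked1 0.57 [188. 239.  68. 121.] [ 628.3 -311.    91.3  101.2   28.9 3378. ]
shift cm [-0.01 -0.01 -0.  ] turn 0.14
```

Call:
{"op": "arm_command", "data": {"moves": [[[0,0,2.5],0],[[0,0,2.5],0],[[0,0,2.5],0],[[0,0,0],0],[[0,0,0],0]]}}

```text
time_s: 19.35
tool_pos: [525.5, -301.5, 185.3]
tcp_rot: [-0.285, -3.128, 0.001]
contact_force: [-0.6, 0.8, 0.0]
width: 0.555
```

Call:
{"op": "arm_command", "data": {"moves": [[[0,0,0],0],[[0,0,0],0],[[0,0,0],0],[[0,0,0],0],[[0,0,0],0]], "claw": 0.35}}

```text
time_s: 19.85
tool_pos: [526.0, -301.8, 186.4]
tcp_rot: [0.287, 3.126, -0.001]
contact_force: [-1.1, 1.7, 5.5]
width: 0.453
```

Call:
{"op": "arm_command", "data": {"moves": [[[0,0,-1],0],[[0,0,-2],0],[[0,0,-3],0],[[0,0,-2],0],[[0,0,0],0]]}}

```text
time_s: 20.35
tool_pos: [526.5, -302.1, 268.6]
tcp_rot: [0.287, 3.123, -0.002]
contact_force: [0.7, -0.6, -1.5]
width: 0.456
```

Call:
{"op": "arm_command", "data": {"moves": [[[0.1,2.3,0],0],[[0.2,4.2,0],0],[[0.2,4.7,0],0],[[0.2,4.7,0],0],[[0.2,4.7,0],0],[[0.2,4.7,0],0],[[0.2,4.7,0],0],[[0.2,4.7,0],0]]}}

```text
time_s: 21.15
tool_pos: [573.1, 44.3, 264.1]
tcp_rot: [-0.288, -3.127, 0.0]
contact_force: [1.5, -1.0, -2.0]
width: 0.456
```

Call:
{"op": "arm_command", "data": {"moves": [[[0.13,3.8,0],0],[[0,2.12,0],0],[[0,0,0],-5.3],[[0,0,0],-5],[[0,0,3],0],[[0,0,3],0],[[0,0,2.5],0],[[0,0,0],0]]}}

```text
time_s: 21.95
tool_pos: [580.6, 99.5, 175.6]
tcp_rot: [-0.008, -3.134, 0.004]
contact_force: [-0.3, -0.1, -1.9]
width: 0.454
```

```bash
python3 - <<'E'
from h import *
s=tool();bot.grab_frame("wrist")
find("wrist","baked1",80,s)
go(582,101,180,s)
E
```

```text
t 21.95 tcp [580.6  99.5 175.6] xang 179.72 tilt [-0.008 -0.003] F [-0.3 -0.1 -1.9] w 0.454 q [ 0.5   0.28 -0.28 -0.   -1.02 -0.5 ]
baked1 0.88 [324. 254.  42. 165.] [ 580.6   99.9   88.7  105.7   25.  4465. ]
baked1 0.79 [408. 240.  46. 145.] [ 530.6   92.1   90.5   91.5   22.3 3825. ]
shift cm [-0.14  0.15 -0.  ] turn -0.28
```

Call:
{"op": "arm_command", "data": {"moves": [[[-0.14,0.1,2],0],[[0,0,1],0],[[0,0,0.3],0],[[0,0,0.1],0],[[0,0,0],0]]}}

```text
time_s: 22.55
tool_pos: [585.1, 102.0, 146.7]
tcp_rot: [0.005, 3.141, 0.0]
contact_force: [0.7, 0.3, -1.4]
width: 0.451
```

Call:
{"op": "arm_command", "data": {"moves": [[[0,0,0],0],[[0,0,0],0],[[0,0,0],0],[[0,0,0],0]], "claw": 0.555}}

```text
time_s: 22.95
tool_pos: [584.8, 101.9, 146.2]
tcp_rot: [0.005, 3.141, 0.0]
contact_force: [-0.9, 0.6, -1.4]
width: 0.556
```

Call:
{"op": "arm_command", "data": {"moves": [[[0,0,-2],0],[[0,0,-4],0],[[0,0,-4],0],[[0,0,-2],0],[[0,0,0],0],[[0,0,0],0]]}}

```text
time_s: 23.55
tool_pos: [584.5, 101.9, 266.0]
tcp_rot: [0.006, 3.141, 0.001]
contact_force: [-0.1, 1.0, -1.6]
width: 0.553
```

```bash
python3 - <<'E'
from h import *
s=tool();f=bot.grab_frame("wrist")
find("wrist","baked1",50,s)
go(631,-310.5,181,s)
E
```

```text
t 23.55 tcp [584.5 101.9 266. ] xang 179.79 tilt [0.    0.001] F [-0.1  1.  -1.6] w 0.553 q [ 0.5   0.22 -0.15 -0.   -1.2  -0.51]
baked1 0.9 [324. 207.  29. 110.] [ 585.8  101.4   90.4  101.5   25.5 2183. ]
baked1 0.87 [392. 207.  38. 111.] [ 523.1  102.2   89.8  102.4   26.3 2268. ]
shift cm [-4.800e+00 -4.122e+01 -3.000e-02] turn -1.21
```

Call:
{"op": "arm_command", "data": {"moves": [[[-0.3,-2.3,0],0],[[-0.5,-4.2,0],0],[[-0.56,-4.7,0],0],[[-0.56,-4.7,0],0],[[-0.56,-4.7,0],0],[[-0.56,-4.7,0],0],[[-0.56,-4.7,0],0],[[-0.56,-4.7,0],0]]}}

```text
time_s: 24.45
tool_pos: [624.6, -247.1, 264.2]
tcp_rot: [-0.005, -3.139, -0.001]
contact_force: [1.1, 1.4, -1.3]
width: 0.553
```

Call:
{"op": "arm_command", "data": {"moves": [[[-0.5,-4.2,0],0],[[-0.14,-2.32,0],-1.2],[[0,0,0],0],[[0,0,0],0],[[0,0,0],0]]}}

```text
time_s: 24.95
tool_pos: [631.1, -309.7, 265.1]
tcp_rot: [0.028, -3.14, -0.001]
contact_force: [-0.4, 0.7, -0.8]
width: 0.555
```

```bash
python3 - <<'E'
from h import *
s=tool();f=bot.grab_frame("wrist")
find("wrist","baked1",98,s)
E
```

```text
t 24.95 tcp [ 631.1 -309.7  265.1] xang -178.98 tilt [-0.001  0.   ] F [-0.4  0.7 -0.8] w 0.555 q [-0.18  0.4   0.1  -0.   -1.28  0.2 ]
baked1 0.88 [318. 224.  33. 126.] [ 635.  -311.3   91.3  102.7   25.2 2841. ]
```

Call:
{"op": "arm_command", "data": {"moves": [[[-0.3,0,2.7],0],[[0,0,2.7],0],[[0,0,2.7],0],[[0,0,0],0],[[0,0,0],0]]}}

```text
time_s: 25.55
tool_pos: [634.6, -309.9, 185.6]
tcp_rot: [0.029, -3.141, 0.001]
contact_force: [0.9, -0.8, -1.3]
width: 0.558
```

Call:
{"op": "arm_command", "data": {"moves": [[[0,0,0],0],[[0,0,0],0],[[0,0,0],0],[[0,0,0],0],[[0,0,0],0]], "claw": 0.35}}

```text
time_s: 26.05
tool_pos: [635.2, -310.8, 187.0]
tcp_rot: [-0.028, 3.138, -0.002]
contact_force: [-0.3, 2.3, 5.6]
width: 0.452
```

Call:
{"op": "arm_command", "data": {"moves": [[[0,0,-1],0],[[0,0,-2],0],[[0,0,-3],0],[[0,0,-2],0],[[0,0,0],0]]}}

```text
time_s: 26.55
tool_pos: [635.4, -311.2, 269.0]
tcp_rot: [-0.027, 3.136, -0.003]
contact_force: [0.2, 0.6, -1.6]
width: 0.451
```

Call:
{"op": "arm_command", "data": {"moves": [[[-0.1,2.3,0],0],[[-0.2,4.2,0],0],[[-0.25,4.7,0],0],[[-0.25,4.7,0],0],[[-0.25,4.7,0],0],[[-0.25,4.7,0],0],[[-0.25,4.7,0],0],[[-0.25,4.7,0],0]]}}

```text
time_s: 27.35
tool_pos: [645.3, 38.6, 264.0]
tcp_rot: [0.027, -3.14, 0.0]
contact_force: [2.2, -0.2, -1.5]
width: 0.455
```

Call:
{"op": "arm_command", "data": {"moves": [[[-0.2,4.2,0],0],[[-0.1,2.1,0],1],[[0,0,3],0],[[0,0,3],0],[[0,0,2.5],0],[[0,0,0],0],[[0,0,0],0],[[0,0,0],0]]}}

```text
time_s: 28.15
tool_pos: [649.0, 99.9, 181.5]
tcp_rot: [-0.0, 3.14, 0.001]
contact_force: [0.7, 0.1, -1.5]
width: 0.454
```

```bash
python3 - <<'E'
from h import *
s=tool();bot.grab_frame("wrist")
find("wrist","baked1",80,s)
go(648,101,180,s)
E
```

```text
t 28.15 tcp [649.   99.9 181.5] xang -180.0 tilt [0.002 0.   ] F [ 0.7  0.1 -1.5] w 0.454 q [ 0.45  0.38 -0.13  0.   -1.07 -0.45]
baked1 0.91 [325. 256.  45. 165.] [ 649.6  104.1   90.   109.6   26.3 4528. ]
baked1 0.88 [503. 237.  63. 141.] [ 540.2   91.7   89.8   91.7   27.7 4655. ]
baked1 0.87 [412. 238.  43. 140.] [ 596.7   91.4   90.4   91.1   22.  3701. ]
shift cm [ 0.1   0.11 -0.  ] turn 0.0
```

Call:
{"op": "arm_command", "data": {"moves": [[[0,0.1,2],0],[[0,0,1.2],0],[[0,0,0.5],0],[[0,0,0.2],0],[[0,0,0],0]]}}

```text
time_s: 28.75
tool_pos: [648.4, 100.9, 141.7]
tcp_rot: [-0.0, 3.141, 0.0]
contact_force: [-0.7, 0.7, -1.5]
width: 0.451
```

Call:
{"op": "arm_command", "data": {"moves": [[[0,0,0],0],[[0,0,0],0],[[0,0,0],0],[[0,0,0],0]], "claw": 0.555}}

```text
time_s: 29.15
tool_pos: [648.3, 100.9, 141.1]
tcp_rot: [0.0, 3.141, 0.0]
contact_force: [0.8, 0.2, -0.6]
width: 0.557
```

Call:
{"op": "arm_command", "data": {"moves": [[[0,0,-2],0],[[0,0,-4],0],[[0,0,-4],0],[[0,0,-2],0],[[0,0,0],0],[[0,0,0],0]]}}

```text
time_s: 29.75
tool_pos: [647.9, 100.9, 260.9]
tcp_rot: [0.0, 3.141, 0.001]
contact_force: [0.3, 1.0, -1.9]
width: 0.559
```

```bash
python3 - <<'E'
from h import *
s=tool();f=bot.grab_frame("wrist")
find("wrist","baked1",50,s)
bot.grab_frame("top");find("top","raw1",30)
go(540,377,180,s)
E
```

```text
t 29.75 tcp [647.9 100.9 260.9] xang 179.99 tilt [0.    0.001] F [ 0.3  1.  -1.9] w 0.559 q [ 0.45  0.32 -0.02 -0.   -1.23 -0.45]
baked1 0.96 [461. 209.  45. 109.] [ 525.   102.2   89.9  102.3   29.2 2715. ]
baked1 0.92 [323. 213.  34. 111.] [ 649.6  101.1   90.   102.1   26.9 2215. ]
baked1 0.76 [391. 210.  30. 113.] [ 588.8  101.2   90.3  102.2   25.4 2302. ]
baked1 0.73 [527. 314.  77.  73.] [ 450.   203.2  137.4   93.8   51.  3802. ]
raw1 0.64 [135. 276.  23.  26.] [408.  592.1  38.7 100.6  25.6 205. ]
raw1 0.43 [195. 247.  13.  10.] [496.2 410.3  90.7  31.   27.9  83. ]
raw1 0.43 [189. 226.  10.   6.] [562.9 427.1  90.7  28.1  18.8  57. ]
shift cm [1.080e+01 2.761e+01 1.000e-02] turn -0.01
```

Call:
{"op": "arm_command", "data": {"moves": [[[0.8,1.7,0],0],[[1.6,3.7,0],0],[[1.8,4,0],0],[[1.8,4,0],0],[[1.8,4,0],0],[[1.8,4,0],0],[[1.5,3.5,0],0],[[0.7,1.5,0],-7]]}}

```text
time_s: 30.75
tool_pos: [528.5, 367.5, 259.7]
tcp_rot: [0.196, -3.134, 0.001]
contact_force: [0.9, -0.1, 0.4]
width: 0.558
```

Call:
{"op": "arm_command", "data": {"moves": [[[0,0,0],0],[[0,0,0],0],[[0,0,0],0]]}}

```text
time_s: 31.05
tool_pos: [530.4, 364.0, 260.4]
tcp_rot: [0.188, -3.135, 0.001]
contact_force: [-0.0, 0.2, -0.8]
width: 0.559
```

```bash
python3 - <<'E'
from h import *
s=tool();f=bot.grab_frame("wrist");cv2.imwrite("pics/w7.png",f[:,:,::-1])
find("wrist","raw1",31,s)
E
```

```text
t 31.05 tcp [530.4 364.  260.4] xang -173.13 tilt [-0.001 -0.001] F [-0.   0.2 -0.8] w 0.559 q [ 0.9   0.3  -0.05  0.   -1.22 -0.78]
raw1 0.7 [281. 225.  34. 102.] [ 571.   386.4   96.8  101.2   25.2 1660. ]
raw1 0.58 [350. 221.  30.  99.] [ 505.4  375.6   95.2  102.9   25.3 1943. ]
raw1 0.55 [419. 217.  32. 103.] [ 440.7  365.    99.9  103.1   26.4 2138. ]
raw1 0.42 [391. 418.  10.  13.] [423.2 597.6  90.7  21.7  10.7 111. ]
```

View pics/w7.png

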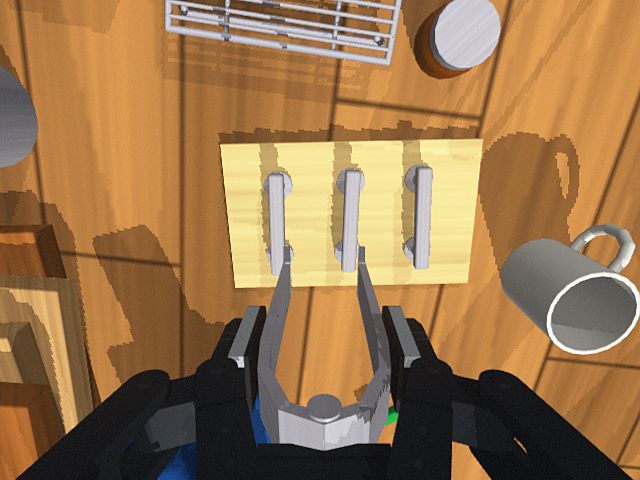

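All three raw pulls are on the board at (281,225), (350,221) and (419,217). Going over the far one.

Call:
{"op": "arm_command", "data": {"moves": [[[-2,0.8,2.5],0],[[-2.3,0.9,2.5],0],[[0,0,0],0],[[0,0,0],0],[[0,0,0],0]]}}

```text
time_s: 31.65
tool_pos: [571.1, 386.5, 211.9]
tcp_rot: [-0.19, 3.135, 0.001]
contact_force: [0.3, -0.5, 0.1]
width: 0.555
```

```bash
python3 - <<'E'
from h import *
s=tool();f=bot.grab_frame("wrist")
find("wrist","raw1",32,s)
E
```

```text
t 31.65 tcp [571.1 386.5 211.9] xang -173.06 tilt [0.001 0.001] F [ 0.3 -0.5  0.1] w 0.555 q [ 0.88  0.4  -0.01  0.   -1.16 -0.76]
raw1 0.97 [488. 211.  42. 122.] [ 442.7  365.5   99.8  102.3   28.5 3214. ]
raw1 0.82 [405. 217.  36. 116.] [ 508.4  376.6   95.3  102.1   26.3 2851. ]
raw1 0.68 [326. 219.  34. 119.] [ 573.   387.    96.9  100.9   25.3 2511. ]
```

Call:
{"op": "arm_command", "data": {"moves": [[[-0.15,0,3],0],[[0,0,4],0],[[0,0,2.3],0],[[0,0,0],0],[[0,0,0],0]]}}

```text
time_s: 32.25
tool_pos: [572.6, 387.5, 119.4]
tcp_rot: [-0.193, 3.134, 0.001]
contact_force: [0.5, -0.4, 0.2]
width: 0.557
```

Call:
{"op": "arm_command", "data": {"moves": [[[0,0,0],0],[[0,0,0],0],[[0,0,0],0],[[0,0,0],0],[[0,0,0],0]], "claw": 0.35}}

```text
time_s: 32.75
tool_pos: [573.2, 388.1, 120.5]
tcp_rot: [-0.192, 3.133, 0.004]
contact_force: [-1.0, 0.9, 7.1]
width: 0.455
```

Call:
{"op": "arm_command", "data": {"moves": [[[0,0,-1],0],[[0,0,-2.5],0],[[0,0,-4],0],[[0,0,-4],0],[[0,0,-3],0],[[0,0,0],0]]}}

```text
time_s: 33.35
tool_pos: [574.0, 388.3, 269.7]
tcp_rot: [-0.192, 3.128, 0.009]
contact_force: [1.2, 0.2, -1.2]
width: 0.455
```

Call:
{"op": "arm_command", "data": {"moves": [[[0,-2.3,0],0],[[0,-4.2,0],0],[[0,-4.8,0],0],[[0,-4.8,0],0],[[0,-4.8,0],0],[[0,-4.8,0],0],[[0,-4.8,0],0],[[0,-4.8,0],0]]}}

```text
time_s: 34.15
tool_pos: [614.2, 34.2, 262.2]
tcp_rot: [0.191, -3.134, 0.0]
contact_force: [1.1, -0.2, -1.9]
width: 0.454
```

Call:
{"op": "arm_command", "data": {"moves": [[[0,-4.8,0],0],[[0,-4.8,0],0],[[0,-4.8,0],0],[[0,-4.8,0],0],[[0,-4.8,0],0],[[0,-3,0],0],[[0,-1.2,0],5.2],[[0,0,0],5.2]]}}

```text
time_s: 34.95
tool_pos: [648.1, -245.9, 261.1]
tcp_rot: [-0.104, -3.137, -0.001]
contact_force: [0.0, -0.0, -1.5]
width: 0.452
```

Call:
{"op": "arm_command", "data": {"moves": [[[0,0,0],0],[[0,0,0],0],[[0,0,0],0]]}}

```text
time_s: 35.25
tool_pos: [649.3, -242.8, 262.7]
tcp_rot: [-0.089, -3.14, -0.0]
contact_force: [-0.2, -0.2, -2.9]
width: 0.456
```

```bash
python3 - <<'E'
from h import *
s=tool();f=bot.grab_frame("wrist");cv2.imwrite("pics/w8.png",f[:,:,::-1])
find("wrist","raw1",165,s)
go(646.5,-244,176.5,s)
E
```

```text
t 35.25 tcp [ 649.3 -242.8  262.7] xang 176.74 tilt [-0.  0.] F [-0.2 -0.2 -2.9] w 0.456 q [-0.08  0.38  0.08 -0.   -1.27  0.02]
raw1 0.96 [328. 254.  48. 165.] [ 649.8 -240.9   86.7  107.5   25.8 4646. ]
raw1 0.46 [393. 436. 155.  86.] [604.7 -98.3 139.  144.1  28.3 400. ]
shift cm [ 0.27 -0.13  0.  ] turn 0.24
```

View pics/w8.png

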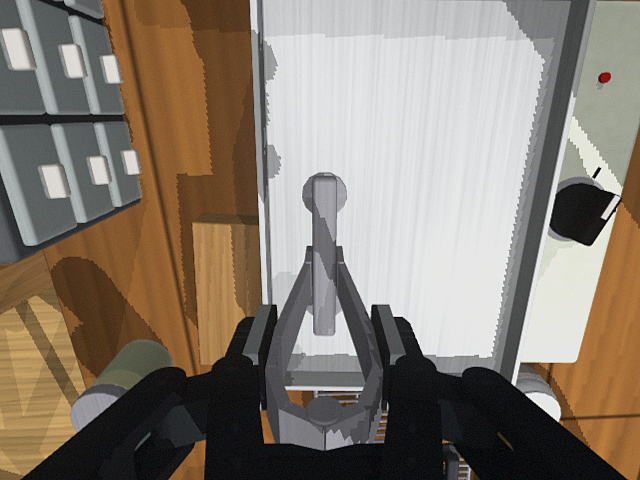

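The raw pull is held level at (328,254) over the empty plate. Lowering it.

Call:
{"op": "arm_command", "data": {"moves": [[[0.2,-0.1,3],0],[[0,0,3],0],[[0,0,1.2],0],[[0,0,0.3],0],[[0,0,0],0]]}}

```text
time_s: 35.85
tool_pos: [648.0, -244.0, 188.5]
tcp_rot: [0.092, 3.14, -0.001]
contact_force: [-0.2, -0.1, -1.8]
width: 0.458
```

Call:
{"op": "arm_command", "data": {"moves": [[[0,0,0],0],[[0,0,0],0]]}}

```text
time_s: 36.05
tool_pos: [648.2, -244.1, 189.3]
tcp_rot: [0.093, 3.138, -0.001]
contact_force: [-0.5, 0.3, -1.4]
width: 0.455
```

Call:
{"op": "arm_command", "data": {"moves": [[[0,0,0],0],[[0,0,0],0],[[0,0,0],0],[[0,0,0],0]], "claw": 0.555}}

```text
time_s: 36.45
tool_pos: [647.6, -244.1, 188.2]
tcp_rot: [0.093, 3.14, -0.0]
contact_force: [-0.6, 0.5, 0.3]
width: 0.555
```

Call:
{"op": "arm_command", "data": {"moves": [[[0,0,-2],0],[[0,0,-3],0],[[0,0,-3],0],[[0,0,0],0],[[0,0,0],0]]}}

```text
time_s: 36.95
tool_pos: [647.7, -244.0, 268.7]
tcp_rot: [0.093, 3.138, 0.0]
contact_force: [-0.9, -0.6, -2.0]
width: 0.557
```

```bash
python3 - <<'E'
from h import *
s=tool();f=bot.grab_frame("wrist")
find("wrist","raw1",96,s)
bot.grab_frame("top");find("top","raw1",30)
go(507,376,185.4,s)
E
```

```text
t 36.95 tcp [ 647.7 -244.   268.7] xang 176.59 tilt [0.002 0.   ] F [-0.9 -0.6 -2. ] w 0.557 q [-0.08  0.38  0.08 -0.   -1.27  0.02]
raw1 0.94 [326. 220.  35. 126.] [ 648.4 -244.2   86.6  102.9   26.5 2811. ]
raw1 0.62 [480. 470.  16.  20.] [508.4  28.7 120.6  31.7  14.4 213. ]
raw1 0.75 [134. 277.  18.  26.] [408.2 592.3  36.8  96.2  23.3 181. ]
raw1 0.65 [210. 269.  35.  11.] [431.4 365.8  98.5 101.8  25.2 200. ]
raw1 0.62 [391. 170.  27.  19.] [ 749.3 -190.3   85.7   84.    59.6  459. ]
raw1 0.56 [408. 199.  26.  10.] [ 656.5 -245.7   86.2   84.6   20.2   68. ]
raw1 0.5 [192. 253.  31.   8.] [485.4 409.6  93.9  98.3  22.2 185. ]
raw1 0.45 [289. 221.  76.  67.] [ 578.2  117.7   88.9  236.6  191.7 1201. ]
shift cm [ 1.773e+01  6.105e+01 -2.000e-02] turn -8.81
```

P2 has been knocked aside (top view: about 33 mm towards +y). Going to hover near it and look again.

Call:
{"op": "arm_command", "data": {"moves": [[[0.68,2.3,0],0],[[1.24,4.2,0],0],[[1.39,4.7,0],0],[[1.39,4.7,0],0],[[1.39,4.7,0],0],[[1.39,4.7,0],0],[[1.39,4.7,0],0],[[1.39,4.7,0],0]]}}

```text
time_s: 37.95
tool_pos: [564.7, 110.1, 267.3]
tcp_rot: [-0.093, -3.139, 0.001]
contact_force: [1.1, -0.0, -0.8]
width: 0.555
```

Call:
{"op": "arm_command", "data": {"moves": [[[1.39,4.7,0],0],[[1.39,4.7,0],0],[[1.39,4.7,0],0],[[1.39,4.7,0],0],[[1.39,4.7,0],0],[[1.09,3.7,0],0],[[0.6,2,0],-4.4],[[0,0,0],-4.4]]}}

```text
time_s: 38.75
tool_pos: [495.6, 407.8, 266.2]
tcp_rot: [0.157, -3.136, 0.002]
contact_force: [-0.1, -1.0, -0.7]
width: 0.556
```

Call:
{"op": "arm_command", "data": {"moves": [[[0,0,0],0],[[0,0,0],0],[[0,0,0],0],[[0,0,0],0]]}}

```text
time_s: 39.15
tool_pos: [497.0, 404.5, 268.0]
tcp_rot: [-0.145, 3.138, 0.0]
contact_force: [0.6, 0.1, -1.3]
width: 0.554
```

```bash
python3 - <<'E'
from h import *
s=tool();f=bot.grab_frame("wrist");cv2.imwrite("pics/w9.png",f[:,:,::-1])
find("wrist","raw1",31,s)
E
```

```text
t 39.15 tcp [497.  404.5 268. ] xang -174.71 tilt [0. 0.] F [ 0.6  0.1 -1.3] w 0.554 q [ 0.99  0.29 -0.04  0.   -1.24 -0.89]
raw1 0.92 [358. 383.  30.  28.] [439.7 603.2  96.2  40.8  32.7 667. ]
raw1 0.83 [333. 208.  26. 100.] [ 491.2  406.7   95.7  102.5   25.8 1965. ]
raw1 0.76 [391. 168.  30. 108.] [ 438.6  365.2   99.4   99.5   25.  2121. ]
raw1 0.72 [321.   6.  65.   7.] [516.  236.4   5.3  52.4   5.  311. ]
```

View pics/w9.png

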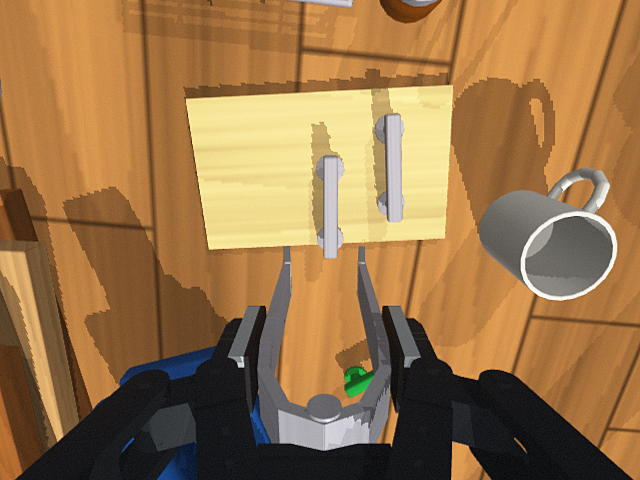

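P2 stands at (333,208) on the board, estimated (491,407), with P3 at (391,168). Picking P2.

Call:
{"op": "arm_command", "data": {"moves": [[[0.53,0.27,2],-0.4],[[0,0,4],0],[[0,0,4],0],[[0,0,3],0],[[0,0,1.85],0],[[0,0,0],0],[[0,0,0],0]]}}

```text
time_s: 39.95
tool_pos: [491.7, 407.3, 120.0]
tcp_rot: [-0.158, 3.137, -0.0]
contact_force: [-0.3, -0.3, -0.9]
width: 0.555
```

Call:
{"op": "arm_command", "data": {"moves": [[[0,0,0],0],[[0,0,0],0],[[0,0,0],0],[[0,0,0],0],[[0,0,0],0]], "claw": 0.35}}

```text
time_s: 40.45
tool_pos: [491.8, 408.0, 120.9]
tcp_rot: [-0.16, 3.136, 0.003]
contact_force: [-1.7, 0.3, 6.5]
width: 0.45
```

Call:
{"op": "arm_command", "data": {"moves": [[[0,0,-1],0],[[0,0,-2.5],0],[[0,0,-4],0],[[0,0,-4],0],[[0,0,-3],0],[[0,0,0],0]]}}

```text
time_s: 41.05
tool_pos: [492.7, 408.5, 270.2]
tcp_rot: [-0.159, 3.132, 0.009]
contact_force: [-0.0, 0.6, -3.0]
width: 0.458
```

Call:
{"op": "arm_command", "data": {"moves": [[[-0.12,-2.3,0],0],[[-0.2,-4.2,0],0],[[-0.25,-4.85,0],0],[[-0.25,-4.85,0],0],[[-0.25,-4.85,0],0],[[-0.25,-4.85,0],0],[[-0.25,-4.85,0],0],[[-0.25,-4.85,0],0]]}}

```text
time_s: 41.85
tool_pos: [544.1, 52.3, 263.5]
tcp_rot: [0.159, -3.136, 0.0]
contact_force: [0.4, 0.1, -1.9]
width: 0.453
```

Call:
{"op": "arm_command", "data": {"moves": [[[-0.25,-4.85,0],0],[[-0.25,-4.85,0],0],[[-0.25,-4.85,0],0],[[-0.25,-4.85,0],0],[[-0.25,-4.85,0],0],[[-0.2,-3.5,0],0],[[-0.13,-1.95,0],4.6],[[0,0,0],4.6]]}}

```text
time_s: 42.65
tool_pos: [589.5, -242.0, 262.3]
tcp_rot: [-0.104, -3.136, -0.0]
contact_force: [-0.8, -0.1, -2.1]
width: 0.453
```

Call:
{"op": "arm_command", "data": {"moves": [[[0,0,0],0],[[0,0,0],0],[[0,0,0],0],[[0,0,0],0]]}}

```text
time_s: 43.05
tool_pos: [590.9, -238.4, 264.5]
tcp_rot: [0.09, 3.14, 0.0]
contact_force: [-0.2, -0.6, -2.1]
width: 0.451
```

```bash
python3 - <<'E'
from h import *
s=tool();f=bot.grab_frame("wrist")
find("wrist","raw1",165,s)
go(585,-240,176.5,s)
E
```

```text
t 43.05 tcp [ 590.9 -238.4  264.5] xang 176.71 tilt [0. 0.] F [-0.2 -0.6 -2.1] w 0.451 q [-0.08  0.29 -0.06 -0.   -1.23  0.02]
raw1 0.95 [327. 255.  42. 159.] [ 591.6 -235.5   85.7  107.9   26.  4473. ]
raw1 0.66 [256. 219.  37. 126.] [ 631.5 -262.8   85.5   77.4   19.2 2789. ]
shift cm [ 0.58 -0.19 -0.  ] turn 0.21
```

Call:
{"op": "arm_command", "data": {"moves": [[[0.55,-0.2,3],0],[[0,0,3],0],[[0,0,1.3],0],[[0,0,0.4],0],[[0,0,0],0],[[0,0,0],0],[[0,0,0],0]]}}

```text
time_s: 43.85
tool_pos: [586.2, -240.7, 188.5]
tcp_rot: [0.093, 3.138, -0.0]
contact_force: [0.4, -0.5, -3.0]
width: 0.449
```

Call:
{"op": "arm_command", "data": {"moves": [[[0,0,0],0],[[0,0,0],0],[[0,0,0],0],[[0,0,0],0]], "claw": 0.555}}

```text
time_s: 44.25
tool_pos: [585.6, -240.7, 187.7]
tcp_rot: [0.093, 3.14, -0.0]
contact_force: [-0.5, 0.4, -1.1]
width: 0.553
```

Call:
{"op": "arm_command", "data": {"moves": [[[0,0,-2],0],[[0,0,-3],0],[[0,0,-3],0],[[0,0,0],0],[[0,0,0],0]]}}

```text
time_s: 44.75
tool_pos: [585.6, -240.6, 268.2]
tcp_rot: [0.093, 3.138, 0.0]
contact_force: [-0.3, -1.2, -1.1]
width: 0.554
```

```bash
python3 - <<'E'
from h import *
s=tool();f=bot.grab_frame("wrist")
find("wrist","raw1",96,s)
bot.grab_frame("top");find("top","raw1",30)
go(440,365,189.5,s)
E
```

```text
t 44.75 tcp [ 585.6 -240.6  268.2] xang 176.59 tilt [0.002 0.   ] F [-0.3 -1.2 -1.1] w 0.554 q [-0.08  0.28 -0.06 -0.   -1.23  0.02]
raw1 0.74 [253. 219.  41. 125.] [ 645.1 -244.4   86.3  102.8   25.8 2901. ]
raw1 0.6 [326. 222.  32. 118.] [ 587.1 -241.    86.6  102.7   26.5 2827. ]
raw1 0.7 [403. 198.  18.   8.] [ 658.7 -227.    90.7   52.8   25.4  109. ]
raw1 0.63 [210. 268.  34.   9.] [433.1 364.7  98.5  98.5  22.2 178. ]
raw1 0.63 [136. 276.  18.  26.] [407.6 591.1  38.7  98.7  24.5 195. ]
shift cm [ 1.814e+01  5.958e+01 -2.000e-02] turn -12.91
```

Call:
{"op": "arm_command", "data": {"moves": [[[0.7,2.3,0],0],[[1.28,4.2,0],0],[[1.4,4.6,0],0],[[1.4,4.6,0],0],[[1.4,4.6,0],0],[[1.4,4.6,0],0],[[1.4,4.6,0],0],[[1.4,4.6,0],0]]}}

```text
time_s: 45.75
tool_pos: [501.0, 107.5, 266.9]
tcp_rot: [-0.093, -3.14, 0.001]
contact_force: [2.0, -0.4, -0.4]
width: 0.558
```

Call:
{"op": "arm_command", "data": {"moves": [[[1.4,4.6,0],0],[[1.4,4.6,0],0],[[1.4,4.6,0],0],[[1.4,4.6,0],0],[[1.4,4.6,0],0],[[0.76,2.48,0],0],[[0,0,0],-6.5],[[0,0,0],-6.4]]}}

```text
time_s: 46.55
tool_pos: [439.0, 365.7, 266.1]
tcp_rot: [0.27, -3.129, 0.003]
contact_force: [0.8, -1.1, -0.6]
width: 0.553
```

Call:
{"op": "arm_command", "data": {"moves": [[[0,0,2],0],[[0,0,2],0],[[0,0,0],0],[[0,0,0],0]]}}

```text
time_s: 46.95
tool_pos: [439.8, 364.7, 227.2]
tcp_rot: [0.26, -3.13, 0.002]
contact_force: [-0.5, -0.3, -0.3]
width: 0.551
```

```bash
python3 - <<'E'
from h import *
s=tool();f=bot.grab_frame("wrist")
find("wrist","raw1",32,s)
go(440.5,365.5,189.5,s)
E
```

```text
t 46.95 tcp [439.8 364.7 227.2] xang -170.49 tilt [-0.    -0.002] F [-0.5 -0.3 -0.3] w 0.551 q [ 1.03  0.21 -0.25  0.   -1.11 -0.87]
raw1 0.91 [330. 214.  30. 117.] [ 436.3  364.5   99.7  101.7   24.9 2326. ]
raw1 0.56 [344. 399.  20.  18.] [387.  546.5 135.9  22.2  17.  263. ]
shift cm [-0.09  0.07 -0.  ] turn 0.01
```

Call:
{"op": "arm_command", "data": {"moves": [[[0.25,0,2],0],[[0,0,4],0],[[0,0,3],0],[[0,0,1.75],0],[[0,0,0],0],[[0,0,0],0]]}}

```text
time_s: 47.65
tool_pos: [437.9, 365.1, 121.1]
tcp_rot: [-0.261, 3.13, 0.001]
contact_force: [0.9, -0.0, -1.0]
width: 0.552
```

Call:
{"op": "arm_command", "data": {"moves": [[[0,0,0],0],[[0,0,0],0],[[0,0,0],0],[[0,0,0],0],[[0,0,0],0]], "claw": 0.35}}

```text
time_s: 48.15
tool_pos: [438.1, 365.4, 121.4]
tcp_rot: [-0.261, 3.129, 0.003]
contact_force: [0.0, 0.9, 6.9]
width: 0.459
```

Call:
{"op": "arm_command", "data": {"moves": [[[0,0,-1],0],[[0,0,-2.5],0],[[0,0,-4],0],[[0,0,-4],0],[[0,0,-3],0],[[0,0,0],0]]}}

```text
time_s: 48.75
tool_pos: [438.5, 365.7, 270.3]
tcp_rot: [-0.26, 3.125, 0.009]
contact_force: [-0.4, 0.9, -3.3]
width: 0.457
```

Call:
{"op": "arm_command", "data": {"moves": [[[0.1,-2.3,0],0],[[0.1,-4.2,0],0],[[0.1,-4.7,0],0],[[0.1,-4.7,0],0],[[0.1,-4.7,0],0],[[0.1,-4.7,0],0],[[0.1,-4.7,0],0],[[0.1,-4.7,0],0]]}}

```text
time_s: 49.55
tool_pos: [485.1, 18.4, 264.0]
tcp_rot: [0.26, -3.129, 0.0]
contact_force: [1.0, 0.1, -2.2]
width: 0.454
```

Call:
{"op": "arm_command", "data": {"moves": [[[0.1,-4.7,0],0],[[0.1,-4.7,0],0],[[0.1,-4.7,0],0],[[0.1,-4.7,0],0],[[0.1,-4.7,0],0],[[0.1,-2.5,0],0],[[0,0,0],6.5],[[0,0,0],6.5]]}}

```text
time_s: 50.35
tool_pos: [521.8, -237.8, 263.0]
tcp_rot: [-0.107, -3.136, -0.001]
contact_force: [-0.1, 1.1, -3.4]
width: 0.455
```

Call:
{"op": "arm_command", "data": {"moves": [[[0,0,0],0],[[0,0,0],0],[[0,0,0],0],[[0,0,0],0]]}}

```text
time_s: 50.75
tool_pos: [523.5, -236.3, 264.9]
tcp_rot: [-0.093, -3.14, -0.0]
contact_force: [-0.0, -0.7, -2.4]
width: 0.453
```

```bash
python3 - <<'E'
from h import *
s=tool();f=bot.grab_frame("wrist")
find("wrist","raw1",165,s)
go(524,-236.5,176.5,s)
E
```

```text
t 50.75 tcp [ 523.5 -236.3  264.9] xang 176.61 tilt [-0.  0.] F [-0.  -0.7 -2.4] w 0.453 q [-0.08  0.18 -0.19 -0.   -1.19  0.02]
raw1 0.97 [175. 220.  51. 125.] [ 613.3 -261.6   86.3   79.1   23.4 3488. ]
raw1 0.94 [249. 221.  35. 122.] [ 568.  -259.2   86.4   78.4   19.9 2994. ]
raw1 0.78 [324. 254.  43. 163.] [ 524.  -233.5   86.6  108.6   26.1 4628. ]
shift cm [-0.06 -0.02 -0.  ] turn 0.11
```

Call:
{"op": "arm_command", "data": {"moves": [[[0,0,3],0],[[0,0,3],0],[[0,0,1.3],0],[[0,0,0.4],0],[[0,0,0],0],[[0,0,0],0],[[0,0,0],0]]}}

```text
time_s: 51.55
tool_pos: [524.3, -236.6, 188.9]
tcp_rot: [0.096, 3.138, -0.0]
contact_force: [-0.5, 0.2, -2.3]
width: 0.455
```

Call:
{"op": "arm_command", "data": {"moves": [[[0,0,0],0],[[0,0,0],0],[[0,0,0],0],[[0,0,0],0]], "claw": 0.555}}

```text
time_s: 51.95
tool_pos: [523.7, -236.5, 188.1]
tcp_rot: [0.096, 3.14, -0.0]
contact_force: [-0.3, 0.4, -1.0]
width: 0.553
```

Call:
{"op": "arm_command", "data": {"moves": [[[0,0,-2],0],[[0,0,-3],0],[[0,0,-3],0],[[0,0,0],0],[[0,0,0],0]]}}

```text
time_s: 52.45
tool_pos: [523.8, -236.4, 268.5]
tcp_rot: [0.096, 3.138, 0.0]
contact_force: [0.6, 1.3, -2.0]
width: 0.557
```

```bash
python3 - <<'E'
from h import *
s=tool();f=bot.grab_frame("wrist");cv2.imwrite("pics/w10.png",f[:,:,::-1])
find("wrist","raw1",96,s)
go(437.5,112.5,90,s);go(437,112.5,180,s)
E
```

```text
t 52.45 tcp [ 523.8 -236.4  268.5] xang 176.49 tilt [0.002 0.   ] F [ 0.6  1.3 -2. ] w 0.557 q [-0.08  0.18 -0.19 -0.   -1.2   0.02]
raw1 0.84 [324. 220.  35. 123.] [ 524.8 -237.1   86.4  103.6   25.5 2788. ]
raw1 0.79 [176. 220.  50. 124.] [ 642.5 -244.4   86.4  102.    28.6 3234. ]
raw1 0.74 [253. 221.  34. 122.] [ 583.2 -240.7   86.3  102.    25.9 2913. ]
shift cm [ 1.075e+01  3.430e+01 -1.000e-02] turn 86.49
shift cm [ 1.08e+01  3.43e+01 -1.00e-02] turn -3.51
```

View pics/w10.png

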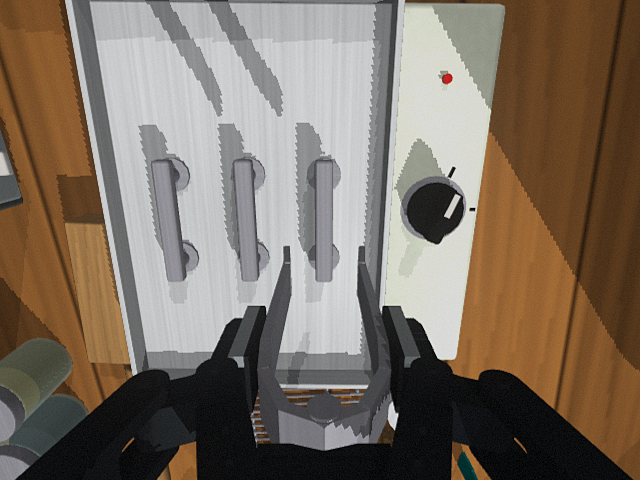

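All three raw pulls stand on the plate at (168,220), (249,221) and (324,220), well apart. The tongs have not shifted in the grip. Returning them to the block.

Call:
{"op": "arm_command", "data": {"moves": [[[0.7,2.3,0],0],[[1.3,4.1,0],0],[[1.45,4.6,0],0],[[1.45,4.6,0],0],[[1.45,4.6,0],0],[[1.45,4.6,0],0],[[1.45,4.6,0],0],[[1.5,4.9,0],0]]}}

```text
time_s: 53.35
tool_pos: [436.2, 112.6, 267.2]
tcp_rot: [-0.096, -3.139, 0.001]
contact_force: [2.1, 0.1, 0.5]
width: 0.558
```

Call:
{"op": "arm_command", "data": {"moves": [[[0,0,0],8],[[0,0,0],8],[[0,0,0],8],[[0,0,0],8],[[0,0,0],8],[[0,0,0],8],[[0,0,0],8],[[0,0,0],8]]}}

```text
time_s: 54.15
tool_pos: [437.1, 110.9, 266.8]
tcp_rot: [-1.753, -2.606, 0.003]
contact_force: [-0.3, -0.4, 0.2]
width: 0.559
```

Call:
{"op": "arm_command", "data": {"moves": [[[0,0,0],8],[[0,0,0],8],[[0,0,0],6.5],[[0,0,0],0],[[0,0,4],0],[[0,0,3],0],[[0,0,0],0],[[0,0,0],0]]}}

```text
time_s: 54.95
tool_pos: [437.7, 111.0, 198.2]
tcp_rot: [2.219, 2.224, -0.003]
contact_force: [0.9, 0.1, 0.6]
width: 0.558
```

```bash
python3 - <<'E'
from h import *
s=tool();f=bot.grab_frame("wrist");cv2.imwrite("pics/w11.png",f[:,:,::-1])
go(437,112.5,90,s)
E
```

```text
t 54.95 tcp [437.7 111.  198.2] xang 90.13 tilt [-0.001 -0.001] F [0.9 0.1 0.6] w 0.558 q [ 0.69  0.03 -0.53  0.   -1.01 -2.26]
shift cm [ 0.15 -0.07 -0.  ] turn 0.13
```

View pics/w11.png

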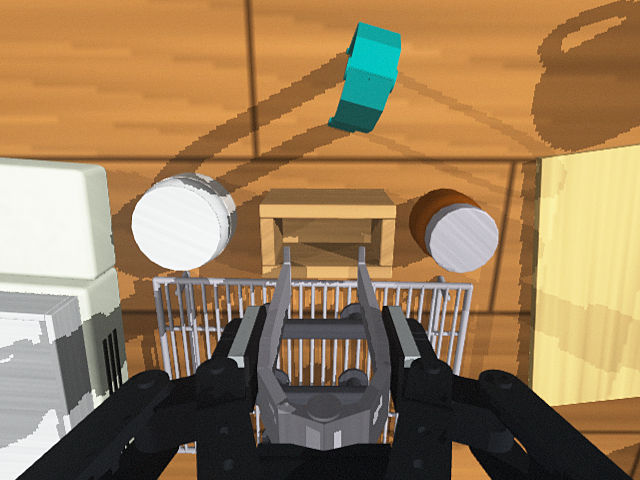

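The tips (287–362, 250) are centred over the slot (275–382) to within about 3 mm. Inserting.

Call:
{"op": "arm_command", "data": {"moves": [[[0.2,-0.05,2],0],[[0,0,1.5],0],[[0,0,1],0],[[0,0,0.5],0],[[0,0,0],0]]}}

```text
time_s: 55.5
tool_pos: [437.3, 113.3, 148.2]
tcp_rot: [2.221, 2.222, 0.0]
contact_force: [0.6, -0.1, -1.1]
width: 0.559
```

Call:
{"op": "arm_command", "data": {"moves": [[[0,0,1.5],0],[[0,0,1.2],0],[[0,0,0.8],0],[[0,0,0.3],0],[[0,0,0],0],[[0,0,0],0]]}}

```text
time_s: 56.1
tool_pos: [437.4, 113.4, 110.5]
tcp_rot: [2.221, 2.221, 0.001]
contact_force: [-0.6, 0.3, -0.2]
width: 0.555
```

```bash
python3 - <<'E'
from h import *
tool()
E
```

```text
t 56.1 tcp [437.4 113.4 110.5] xang 90.01 tilt [0.001 0.   ] F [-0.6  0.3 -0.2] w 0.555 q [ 0.69  0.14 -0.65  0.   -0.78 -2.26]
```

Call:
{"op": "arm_command", "data": {"moves": [[[0,0,0.15],0],[[0,0,0],0]]}}

```text
time_s: 56.3
tool_pos: [437.2, 113.3, 108.6]
tcp_rot: [2.221, 2.221, 0.001]
contact_force: [0.4, 0.7, -1.6]
width: 0.558
```

Call:
{"op": "arm_command", "data": {"moves": [[[0,0,0],0],[[0,0,0],0],[[0,0,0],0],[[0,0,0],0],[[0,0,0],0]], "claw": 1}}

```text
time_s: 56.8
tool_pos: [437.1, 113.2, 108.5]
tcp_rot: [2.221, 2.221, 0.0]
contact_force: [0.5, 0.3, -0.2]
width: 0.998
```

Call:
{"op": "arm_command", "data": {"moves": [[[0,0,-1.5],0],[[0,0,-3],0],[[0,0,-4],0],[[0,0,-4],0],[[0,0,-4.5],0],[[0,0,0],0],[[0,0,0],0]]}}

```text
time_s: 57.5
tool_pos: [437.3, 113.5, 279.5]
tcp_rot: [2.222, 2.221, 0.004]
contact_force: [-0.1, 0.5, -0.6]
width: 1.0
```

```bash
python3 - <<'E'
from h import *
s=tool();f=bot.grab_frame("wrist");cv2.imwrite("pics/w12.png",f[:,:,::-1])
find("wrist","tongs",150,s);find("wrist","baked1",50,s)
go(425.5,-230.5,90,s)
E
```

```text
t 57.5 tcp [437.3 113.5 279.5] xang 89.99 tilt [0.002 0.002] F [-0.1  0.5 -0.6] w 1.0 q [ 0.69 -0.04 -0.41 -0.   -1.2  -2.26]
tongs 0.94 [349.  91.  48.  80.] [ 342.5  128.9  165.    43.5   21.9 2402. ]
tongs 0.91 [324. 229.  67.  64.] [ 430.4  112.5  178.8   45.7   42.6 2161. ]
baked1 0.58 [313. 336.  94.  26.] [ 579.4  100.6   89.9  100.8   35.5 2035. ]
baked1 0.57 [313. 386.  89.  26.] [ 641.5  100.2   91.   100.2   38.8 1856. ]
baked1 0.56 [313. 280. 102.  27.] [ 514.4  101.    89.9  100.3   29.7 1948. ]
shift cm [-34.4   -1.17  -0.07] turn -0.01
```

View pics/w12.png

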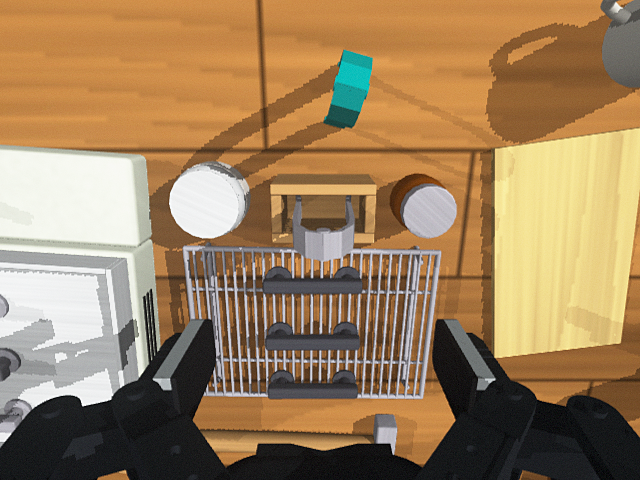

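The tongs stand upright in the block with the bow at (323,240), and three baked pulls stand on the rack, clear of one another. On to the knob.

Call:
{"op": "arm_command", "data": {"moves": [[[-2.2,-0.1,0],0],[[-4.2,-0.15,0],0],[[-4.7,-0.15,0],0],[[-4.7,-0.15,0],0],[[-4.7,-0.15,0],0],[[-4.7,-0.15,0],0],[[-4.7,-0.15,0],0],[[-4.5,-0.17,0],0]], "claw": 0.5}}

```text
time_s: 58.45
tool_pos: [424.4, -232.7, 277.3]
tcp_rot: [-2.22, -2.22, 0.002]
contact_force: [1.6, 0.6, 0.5]
width: 0.504
```

Call:
{"op": "arm_command", "data": {"moves": [[[0,0,1],-8.3],[[0,0,1],-8.3],[[0,0,1],-8.3],[[0,0,1],-8.3],[[0,0,1],-8.3],[[0,0,1],-8.3],[[0,0,1],-8.3],[[0,0,1],-8.4]]}}

```text
time_s: 59.25
tool_pos: [424.6, -230.7, 196.7]
tcp_rot: [-0.63, -3.075, 0.0]
contact_force: [0.9, -0.2, -0.9]
width: 0.499
```

Call:
{"op": "arm_command", "data": {"moves": [[[0,0,0],0],[[0,0,0],0],[[0,0,0],0]]}}

```text
time_s: 59.55
tool_pos: [425.5, -230.9, 198.6]
tcp_rot: [-0.645, -3.075, 0.0]
contact_force: [0.2, 0.5, -0.0]
width: 0.499
```

```bash
python3 - <<'E'
from h import *
s=tool();f=bot.grab_frame("wrist")
find("wrist","knob_grip",85,s)
u=np.array([np.cos(np.radians(66.5)),np.sin(np.radians(66.5)),0])*23
c=np.array([425.5,-230.5,85]);print(proj([c,c-u,c+u],"wrist",s))
# white line pixels
x0,y0=proj(c,"wrist",s)[0].astype(int);g=f[y0-45:y0+45,x0-45:x0+45].min(2)
d=bot.cut_out("wrist","knob_grip")[0]["region"]
h=cv2.convexHull(np.argwhere(d)[:,::-1].astype(np.int32));m=np.zeros(d.shape,np.uint8);cv2.fillPoly(m,[h],1);m=cv2.erode(m,np.ones((7,7)))
r,cc=np.nonzero((f.min(2)>150)&(m>0));print(len(r),pose((f.min(2)>150)&(m>0),85,"wrist",s) if len(r)>20 else 0)
go(425.5,-230.5,156.5,s)
E
```

```text
t 59.55 tcp [ 425.5 -230.9  198.6] xang 156.31 tilt [-0. -0.] F [ 0.2  0.5 -0. ] w 0.499 q [-0.09  0.08 -0.47  0.   -1.01 -0.32]
knob_grip 0.89 [324. 238.  71.  80.] [ 423.4 -238.1   27.7   48.9   44.7 3804. ]
[[324.992624   248.16126787]
 [324.89517332 214.12267689]
 [325.08451941 280.25945541]]
230 [ 423.8 -235.1   66.3   35.    15.3  230. ]
shift cm [ 0.01  0.03 -0.  ] turn -0.19
```

Call:
{"op": "arm_command", "data": {"moves": [[[0,0,4],0],[[0,0,4],0],[[0,0,2.5],0],[[0,0,1.2],0],[[0,0,0],0]]}}

```text
time_s: 60.2
tool_pos: [424.2, -230.6, 79.9]
tcp_rot: [-0.641, -3.072, 0.0]
contact_force: [-0.7, -0.7, 0.3]
width: 0.5
```

Call:
{"op": "arm_command", "data": {"moves": [[[0,0,0],0],[[0,0,0],0],[[0,0,0],0],[[0,0,0],0],[[0,0,0],0]], "claw": 0.1}}

```text
time_s: 60.7
tool_pos: [424.3, -230.4, 82.2]
tcp_rot: [-0.643, -3.074, -0.001]
contact_force: [-4.2, 3.7, 3.0]
width: 0.149
```

Call:
{"op": "arm_command", "data": {"moves": [[[0,0,0],8.5],[[0,0,0],8.5],[[0,0,0],8.5],[[0,0,0],8.5],[[0,0,0],8.5],[[0,0,0],8.5],[[0,0,0],8.5],[[0,0,0],8.5]]}}

```text
time_s: 61.5
tool_pos: [425.3, -230.5, 82.3]
tcp_rot: [2.257, 2.184, 0.001]
contact_force: [0.4, 2.0, -0.7]
width: 0.152
```

Call:
{"op": "arm_command", "data": {"moves": [[[0,0,0],0],[[0,0,0],0],[[0,0,0],0]]}}

```text
time_s: 61.8
tool_pos: [425.9, -230.6, 81.9]
tcp_rot: [2.246, 2.195, 0.002]
contact_force: [0.1, 5.4, 0.4]
width: 0.145
```

Call:
{"op": "arm_command", "data": {"moves": [[[0,0,0],0],[[0,0,0],0],[[0,0,-3],0],[[0,0,-4],0],[[0,0,-4],0],[[0,0,0],0],[[0,0,0],0]], "claw": 0.5}}

```text
time_s: 62.5
tool_pos: [425.6, -231.0, 192.4]
tcp_rot: [2.249, 2.191, 0.002]
contact_force: [-0.9, -1.3, -0.8]
width: 0.499
```

```bash
python3 - <<'E'
from h import *
s=tool();f=bot.grab_frame("wrist");cv2.imwrite("pics/w13.png",f[:,:,::-1])
d=bot.cut_out("wrist","knob_grip")[0]["region"]
h=cv2.convexHull(np.argwhere(d)[:,::-1].astype(np.int32));m=np.zeros(d.shape,np.uint8);cv2.fillPoly(m,[h],1);m=cv2.erode(m,np.ones((7,7)))
w=(f.min(2)>150)&(m>0);print(w.sum(),pose(w,85,"wrist",s))
E
```

```text
t 62.5 tcp [ 425.6 -231.   192.4] xang 88.52 tilt [ 0.002 -0.   ] F [-0.9 -1.3 -0.8] w 0.499 q [-0.09  0.09 -0.48  0.   -1.   -1.51]
242 [ 420.7 -233.1    1.2   35.2   15.   242. ]
```

View pics/w13.png

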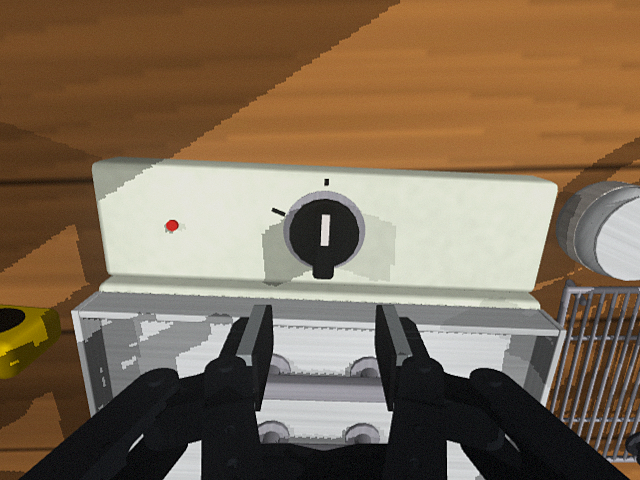

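The white line points at the on mark (327,182), as at the start. One last top-camera check, then I'll hand in.

```bash
python3 - <<'E'
from h import *
bot.grab_frame("top");find("top","baked1",50);find("top","raw1",97);find("top","tongs",140)
bot.close_job()
E
```

```text
baked1 0.72 [293. 221.  29.   8.] [580.2 104.1  90.7  91.7  21.7 168. ]
baked1 0.66 [295. 241.  32.   0.] [514.  101.3  90.7  94.2  18.4 162. ]
baked1 0.49 [294. 199.  36.   9.] [641.  102.1  90.7  98.3  25.1 209. ]
raw1 0.63 [410. 198.  31.  12.] [ 640.8 -241.4   86.1   99.    25.3  217. ]
raw1 0.61 [378. 168.  49.  20.] [ 735.2 -145.    90.6  156.9   68.2  999. ]
raw1 0.58 [408. 218.  33.  10.] [ 580.4 -237.9   85.6   98.3   25.7  234. ]
raw1 0.58 [134. 276.  20.  26.] [401.9 571.1  36.2  96.7  23.9 224. ]
tongs 0.56 [289. 265.  20.  15.] [438.3 108.2  83.6  58.8  32.1 175. ]
the job is handed in; nothing more can be done
```

The job is done and handed in at about 63 s of the 210 s allowed. No verdict was reported.

I turned the knob to off and took the tongs. With them I set the 3 baked pulls on the rack and the 3 raw pulls on the hot plate. One raw pull had been knocked about 33 mm aside, so I found it again before picking it up. Then I stood the tongs back in their block and turned the knob to on.

**Last checks:**
- **Pulls:** The wrist pictures showed all six standing in rows about 60 mm apart, none touching.
- **Tongs:** They stood upright in the slot, where they started.
- **Knob:** The white line was back at the on mark, as at the start.

**Disagreements and misses:**
- **Nearest raw pull:** The final top-camera detection missed it. The wrist camera had measured it earlier at about (525, -237), and the last wrist picture showed only two bars' feet, because the gripper hid part of the plate.
- **Second baked pull:** It was released about 5 mm above the rack, because I had worked from a reading taken before the arm settled. It landed upright.
- **Camera agreement:** Top and wrist cameras differed by 5–10 mm on positions; I used the near wrist views for each grasp.

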